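Swap the short moulding on the carving board for a spare from the rack

ROBOT

A 6-joint arm with a two-finger parallel gripper is mounted at the origin on the work surface. World frame = base frame: x ahead of the robot, y to its left, z up, the work surface at z = 0. Lengths are in mm, angles in rad, forces in N, time in s.
With the tool pointing down it reaches from about 350 to 975 mm from the base axis. Payload 7.1 kg.
Tool frame: the origin (TCP) lies at the very end of the fingers, on their centre line; the grasp point (between the pads) lies 19 mm behind it; z points along the fingers, y is the direction in which the jaws open and shut (so a half turn about z gives the same grasp; the last joint's range is limited). The gripper opens to 88 mm and grips with 3 to 60 N. Pads are 20 mm wide; open, the fingers measure 115 mm over their backs; the gripper's body (75 mm by 178 mm) begins 61 mm behind the grasp point.
Start: joints at [1.29, 0.423, 1.63, -0, 1.089, -0.019], TCP at [161.731, 603.695, 222.675] pointing down, gripper open.
Joint ranges: [-3, 3], [-0.9, 2.11], [0.09, 2.58], [-1.31, 4.45], [0.11, 2.69], [-2.54, 2.54]. Speed limits (rad/s): [2.39, 2.39, 3.01, 3.14, 3.14, 3.14].

INTERFACE

Orientations are given as a rotation vector (axis times angle).
In Python, from workcell import monitor, vision, order, find_in, regions_of, place_of gives the robot as it stands. The module is installed in compiled form; this text tells all that it offers.
- The arm moves only by the tool carry_out, never from a script. Its argument "targets" is a list of rows, each a list of 3 entries, a list of its own where there are three numbers: the turn, a rotation vector about the world's x, y, z in degrees, then the shift along the world's x, y, z in mm, then the finger opening in mm, from 0 to 87.8. In form: [[[rx, ry, rz], [x, y, z], hand], ...]. A call has 1 to 10 rows; each row is the pose to reach, as a shift and turn from the pose commanded when the call began; what a row does not reach only later rows make up. A row lasts 1/12 s, in which the tool goes at most 41.7 mm and 7.16 degrees, less where a joint would pass 70% of its speed; a pose out of reach is approached as far as the arm can. A call with a gripper value outside its range is refused whole. The fingers move at their own pace and stop on an object; the grip force is fixed at half the most. Time passes only in rows, so rows that repeat a pose let the fingers close. It gives the time, the measured TCP pose, the force and the opening at its end, in the units of the state.
- monitor.get_obs(): the state, without advancing time (a new reading comes with each control period).
- vision.get_image(name): name is "scene" or "top" or "wrist"; returns the picture (480x640x3 uint8, red, green, blue); there is no depth.
- vision.camera_model(name): a dict with "K" (3x3 intrinsics, pixels), "rvec" (rotation vector, rad) and "tvec" (3), from world to camera coordinates, as OpenCV has them. Camera axes: x right, y down, z forward; pixel columns grow to the right and rows downward; lengths in mm; the calibration is good to about 2 mm. A picture is of the moment at which its call begins: read the wrist's pose just before it. camera_model takes no time and is no camera call; for the wrist camera it gives the pose at the moment of the call.
- order.close_job(): hands the job in, once; it reports no verdict.
Trained networks look in the newest picture that a camera, given by its name, has taken for a name from the list of things; names that differ only in an ending like _2 or _b are one class to them, and where a whole thing is asked for, a point or a joint stands for the part that bears it (a point fixed in the world has none). Each returns a list of dicts, best first, with "confidence" (0 to 1); they miss things now and then, are a little off and sometimes report something else, mostly with a low value. They report only what shows in the picture. A call takes as long as a camera call. They do not tell look-alikes from the thing itself.
- find_in(query, camera): "point" ([x, y, z] in mm, in the coordinates of the camera as it stood for that picture, good to about 4 mm: the middle of the surface that is visible of it).
- regions_of(query, camera): "mask" (480x640 bool, what is visible of it).
- place_of(query, camera): "point" ([x, y, z] in mm, in the coordinates of the camera as it stood for that picture, good to about 4 mm: a listed point, or the origin of a listed thing).
The state is a dict: "t": time; "qpos": joint angles; "qvel": joint speeds; "joint_torque": joint torques, N m; "ee_pos": TCP position; "orientation": TCP orientation; "ft_force": force on the tool from outside, world axes, zero at the start; "moment": the same for the moment, N m; "width": finger opening in mm.
Only numpy, scipy, OpenCV 4.12 (cv2) and the standard library are available. Lean on these libraries where they do the work, as an engineer would, in place of code of your own. Each camera call takes 0.05 s, during which the arm holds its last target.

TASK

One of the four stepped oak mouldings set out on the carving board was sawn short: take it off the board and set it down in the offcuts crate. Then slide the top moulding off the stack of spares, out from under the shelves of the bench rack where the hand only gets in at a slant, without shifting the two beneath it; lay it in the empty place on the board with its raised face up and push it endways right up against the stop batten like the other three. Set the two pieces down rather than dropping them, and leave everything else on the bench where it is.

Things in the scene. Friction and masses are not known exactly. Their poses are not given: they have to be found in the camera images.
- board: Carving board, plywood 170 (x) x 360 (y) x 15 mm, fixed. Origin: centre of its underside, on the bench. Stop batten along its far (+x) edge, inner face at x = +69 mm, top 34 mm above the bench. Four places 84 mm apart along y, each for a moulding lying along x. Blocks 5 mm high, x = +9 to +69 mm, part the places and leave 54 mm for each; the near half is plain. Mouldings lie 38 mm apart.
- place0 (a point): Place 0 of the carving board (y = -126 mm in the board's frame): where the centre (half-way up) of a full-length moulding is when it lies there 1 mm off the stop. Axes as the board's.
- place1 (a point): Place 1 of the carving board (y = -42 mm in the board's frame): where the centre (half-way up) of a full-length moulding is when it lies there 1 mm off the stop. Axes as the board's.
- place2 (a point): Place 2 of the carving board (y = 42 mm in the board's frame): where the centre (half-way up) of a full-length moulding is when it lies there 1 mm off the stop. Axes as the board's.
- place3 (a point): Place 3 of the carving board (y = 126 mm in the board's frame): where the centre (half-way up) of a full-length moulding is when it lies there 1 mm off the stop. Axes as the board's.
- short_mid (a point): The short one of the four mouldings on the board; which place it lies in changes. Stepped oak moulding only 105 mm long (x), 46 mm wide (y), 26 mm high: sides 22 mm high, then a raised face 30 mm wide, 4 mm high. About 0.1 kg. Point: its centre, 13 mm above its underside; z up out of the face. Its +x end is at the stop.
- rail_a_mid (a point): One of the three good mouldings on the board; stays there. Stepped oak moulding 140 mm long (x), 46 mm wide (y), 26 mm high: sides 22 mm high, then a raised face 30 mm wide, 4 mm high. About 0.1 kg. Point: its centre, 13 mm above its underside; z up out of the face.
- rail_b_mid (a point): One of the three good mouldings on the board; stays there. Stepped oak moulding 140 mm long (x), 46 mm wide (y), 26 mm high: sides 22 mm high, then a raised face 30 mm wide, 4 mm high. About 0.1 kg. Point: its centre, 13 mm above its underside; z up out of the face.
- rail_c_mid (a point): One of the three good mouldings on the board; stays there. Stepped oak moulding 140 mm long (x), 46 mm wide (y), 26 mm high: sides 22 mm high, then a raised face 30 mm wide, 4 mm high. About 0.1 kg. Point: its centre, 13 mm above its underside; z up out of the face.
- rack: Plywood bench rack at the back, fixed, 180 deep (x) x 360 wide (y) x 275 mm high, open front and back. Origin: centre of its underside; front face at x = -90 mm, towards the robot. Lower bay 332 mm wide, floor at 40 mm, shelf above it at 140 mm; the upper shelves are flush with the front, so a tool pointing straight down hits them: lean it back to the robot by 25 to 40 degrees.
- spare_top_mid (a point): Top of the stack of three spares in the rack's lower bay, 22 mm of air above; x points into the rack, 26 to 34 mm of the near (-x) end stand out of its front. Stepped oak moulding 140 mm long (x), 46 mm wide (y), 26 mm high: sides 22 mm high, then a raised face 30 mm wide, 4 mm high. About 0.1 kg. Point: its centre, 13 mm above its underside; z up out of the face.
- spare_mid_mid (a point): Middle spare of the stack; stays. Stepped oak moulding 140 mm long (x), 46 mm wide (y), 26 mm high: sides 22 mm high, then a raised face 30 mm wide, 4 mm high. About 0.1 kg. Point: its centre, 13 mm above its underside; z up out of the face.
- spare_low_mid (a point): Bottom spare of the stack; stays. Stepped oak moulding 140 mm long (x), 46 mm wide (y), 26 mm high: sides 22 mm high, then a raised face 30 mm wide, 4 mm high. About 0.1 kg. Point: its centre, 13 mm above its underside; z up out of the face.
- crate: Offcuts crate of slatted wood on the right, fixed, open on top: outside 260 mm (x) by 200 mm (y) by 80 mm high, walls 9 mm, floor 8 mm thick. Origin at the centre of its underside. A small offcut (50 x 34 x 23 mm) lies in it by its far left (+x, +y) corner; the middle is free.
- gouge_a: Carving gouge, 237 mm long, 27 mm high, lying on the bench left of the board; origin at the ferrule, 115 mm from the handle's end, on the bench. Bystander.
- gouge_b: Second gouge like it, lying between board and crate. Bystander.
- mallet: Round carver's mallet standing on its head, 94 mm wide, 234 mm high, farther left; origin under its centre. Bystander.
- glue: White glue bottle, 64 mm across, 170 mm high, standing behind the board on the left; origin under its centre. Bystander.
Things that resemble listed ones, but are neither listed nor needed, are in the scene too. What is shaped like the part that bears spare_top_mid but orange is not meant.

How it is judged (in metres and radians):
On the way, in this order (a step that is already met when the one before it is completed fails the run):
1. the short moulding lies in the offcuts crate, let go (x of short_mid in the frame of crate between -0.11 and 0.11 m and y of short_mid in the frame of crate between -0.08 and 0.08 m and z of short_mid in the frame of crate below 0.06 m and contact force between short and the fingers below 0.05 N), for 0.2 s.
2. the top spare has been drawn out clear of the rack's front (x of spare_top_mid in the frame of rack below -0.165 m and z of spare_top_mid in the frame of board above 0.04 m), for 0.1 s.
At the end, for the whole second after the job is handed in: Short piece at rest in the crate. Former top spare let go in the empty place: face up, flat (3 mm, 0.06 rad), centred within 6 mm, straight within 0.09 rad, end within 4 mm of the stop. Lower spares within 8 mm, the three good mouldings within 10 mm of where they were (all of step 1 and (y of spare_top_mid in the frame of place0 between -0.006 and 0.006 m or y of spare_top_mid in the frame of place1 between -0.006 and 0.006 m or y of spare_top_mid in the frame of place2 between -0.006 and 0.006 m or y of spare_top_mid in the frame of place3 between -0.006 and 0.006 m) and x of spare_top_mid in the frame of board between -0.005 and 0.003 m and z of spare_top_mid in the frame of board between 0.025 and 0.031 m and angle between spare_top_mid's own z axis and vertical below 0.06 rad and angle between the x axis of spare_top_mid and the x axis of board, either way round below 0.09 rad and linear speed of each of spare_top, short below 0.02 m/s and contact force between spare_top and the fingers below 0.05 N and distance of each of spare_low_mid, spare_mid_mid from where it was at the start of the episode below 0.008 m and distance of each of rail_a_mid, rail_b_mid, rail_c_mid from where it was at the start of the episode below 0.01 m); the robot touches nothing.
It fails at once if one of the two lower spares is shifted by more than 8 mm (distance of any of spare_low_mid, spare_mid_mid from where it was at the start of the episode above 0.008 m).
It fails at once if one of the three good mouldings is shifted by more than 10 mm (distance of any of rail_a_mid, rail_b_mid, rail_c_mid from where it was at the start of the episode above 0.01 m).
It fails at once if the short moulding or the top spare is dropped (falls free at more than 0.6 m/s) ((contact force between short and anything else below 0.01 N and linear speed of short above 0.6 m/s) or (contact force between spare_top and anything else below 0.01 N and linear speed of spare_top above 0.6 m/s)).
It fails at once if a gouge, the mallet or the glue bottle is moved by more than 20 mm (distance of any of gouge_a, gouge_b, mallet, glue from where it was at the start of the episode above 0.02 m).
It also fails if it takes over 64 s, if anything falls off the work surface, if the arm or the gripper's body presses on something with over 40 N, if the wrist force passes 120 N, or if a joint passes its speed limit or range.

## Working session

There is one attempt and no reset: what is moved stays moved. The work goes in short steps, Python scripts to look and compute and a tool call to move; the robot and the scene stay as the last step left them, time stands still between calls to the robot, and variables do not carry over. Pictures are saved under pics/ and viewed, and the job is handed in when it is done.

Besides the shell and the picture viewer there is one more tool, called after "Call:" by a JSON object that holds its "op" and its "data", one argument or row to a line. carry_out: Moves the arm, as the interface text tells. Its arguments: {"type":"object","properties":{"targets":{"type":"array","items":{"type":"array"}}},"required":["targets"]}

```bash
mkdir -p pics; cat > h.py <<'E'
import numpy as np, cv2
from workcell import monitor, vision, order, find_in, regions_of, place_of
def cam(n):
    m=vision.camera_model(n); R,_=cv2.Rodrigues(np.array(m["rvec"],float)); return np.array(m["K"],float),R,np.array(m["tvec"],float).ravel()
def toworld(n,p):
    K,R,t=cam(n); return R.T@(np.array(p)-t)
def proj(n,P):
    K,R,t=cam(n); q=(R@np.atleast_2d(P).T).T+t; q=q@K.T; return q[:,:2]/q[:,2:]
def ray(n,uv,z):
    K,R,t=cam(n); d=R.T@np.linalg.inv(K)@np.array([uv[0],uv[1],1.]); c=-R.T@t; return c+d*(z-c[2])/d[2]
def save(n,f):
    im=vision.get_image(n); cv2.imwrite("pics/"+f+".png",im[:,:,::-1]); return im
E
python3 - <<'E'
from h import *
np.set_printoptions(precision=1,suppress=True)
o=monitor.get_obs();print(o)
for n in ("scene","top","wrist"):
    save(n,n+"0")
    K,R,t=cam(n);print(n,K[0,0],-R.T@t,R[2])
for q in ("board","place0","place3","short_mid","rail_a_mid","rack","spare_top_mid","spare_mid_mid","crate","gouge_a","mallet","glue"):
    for n in ("scene","top"):
        r=place_of(q,n)
        print(q,n,[(round(x["confidence"],2),toworld(n,x["point"])) for x in r[:5]])
E
```

```text
{'t': 0.0, 'qpos': array([ 1.3,  0.4,  1.6, -0. ,  1.1, -0. ]), 'qvel': array([-0., -0.,  0.,  0., -0., -0.]), 'joint_torque': array([  0. , -54.5, -27.4,   0.1,   0. ,  -0. ]), 'ee_pos': array([161.6, 603.2, 221.9]), 'orientation': array([-0.4, -3.1,  0. ]), 'ft_force': array([ 1.1, -0. ,  0.3]), 'moment': array([ 0., -0., -0.]), 'width': 87.78503076617281}
scene 507.94572281144684 [237.7 697.4 870.7] [ 0.4 -0.6 -0.7]
top 591.9971984765579 [ 360.6   44.3 1523.1] [ 0.2  0.  -1. ]
wrist 422.50446654048153 [ 84.8 624.1 384.9] [ 0.3 -0.1 -1. ]
board scene [(0.96, array([476.6,  37. ,  -0.4]))]
board top [(0.94, array([476.9,  33.3,  -2.6]))]
place0 scene [(0.69, array([482.1,  -3.5,  25.5])), (0.66, array([471.4,  79.9,  26. ])), (0.63, array([466. , 163.2,  25.8])), (0.58, array([491.3, -90.2,  24.1])), (0.56, array([ 438.3, -378.7,   -5.9]))]
place0 top [(0.84, array([473. ,  76.8,  27.3])), (0.62, array([465.8, 158.2,  29.9])), (0.61, array([475.2, -10.2,  27. ])), (0.59, array([486.6, -90.1,  28.6]))]
place3 scene [(0.69, array([482.1,  -3.5,  25.5])), (0.66, array([471.4,  79.9,  2
[... 1076 characters left out ...]
ray([ 688.6, -163. ,   72.8])), (0.33, array([ 688.6, -164. ,   51.2]))]
spare_mid_mid top []
crate scene [(0.68, array([ 437.2, -379.5,   -2.9]))]
crate top [(0.91, array([ 426.9, -377.5,   -0.4]))]
gouge_a scene [(0.66, array([ 397.2, -189.9,   -1.5])), (0.59, array([448.6, 365.1,   0.1]))]
gouge_a top [(0.71, array([ 398.7, -186.1,    1.1])), (0.65, array([445.3, 356.8,  -3.7]))]
mallet scene [(0.95, array([524.3, 469.7,   0.9])), (0.2, array([479.7,  -3.9,  29.4])), (0.2, array([ 688.4, -165.1,   52.1]))]
mallet top [(0.63, array([518.9, 469.1,   1.1]))]
glue scene [(0.57, array([681.3, 262.2,  -2.4]))]
glue top [(0.58, array([673.9, 257.2,  -5.6])), (0.53, array([480.2, -93.3,  27.4]))]
```

View pics/scene0.png

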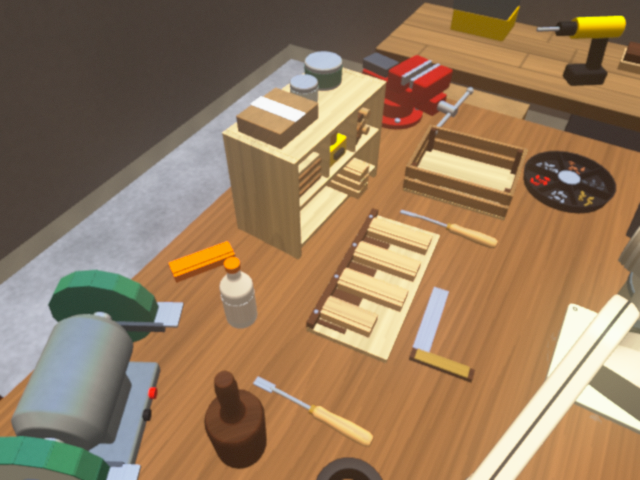

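View pics/top0.png

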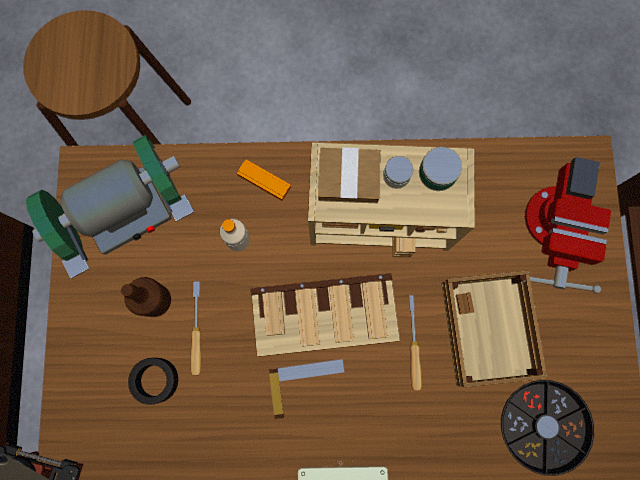

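View pics/wrist0.png

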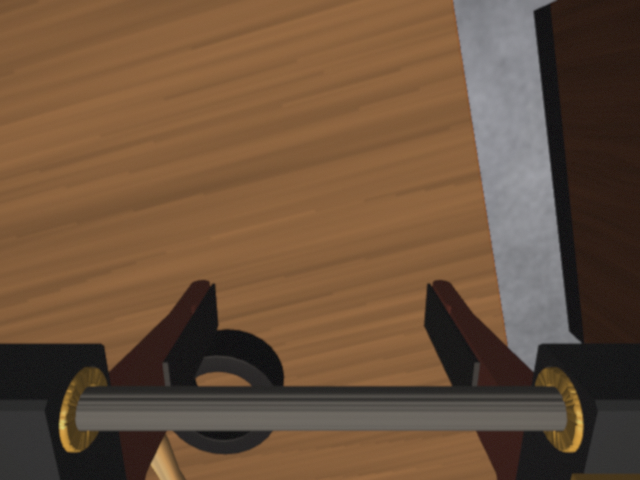

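The short moulding is the leftmost one on the board, top view (274,312), which is place 3. The stack sticks out at top (404,245), with the orange decoy at (263,179). Next I'll measure more finely.

```bash
python3 - <<'E'
import cv2
im=cv2.imread("pics/top0.png")
a=cv2.resize(im[255:375,235:415],None,fx=4,fy=4,interpolation=cv2.INTER_CUBIC)
cv2.imwrite("pics/c1.png",a)
b=cv2.resize(im[130:270,300:480],None,fx=4,fy=4,interpolation=cv2.INTER_CUBIC)
cv2.imwrite("pics/c2.png",b)
E
```

```text
(no output)
```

View pics/c1.png

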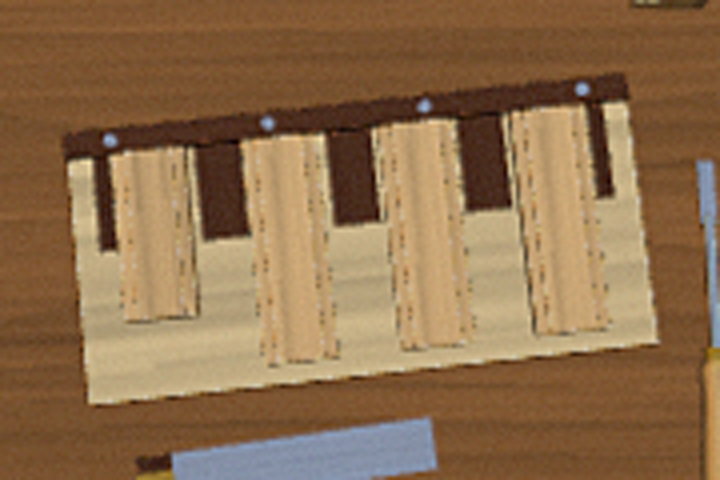

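View pics/c2.png

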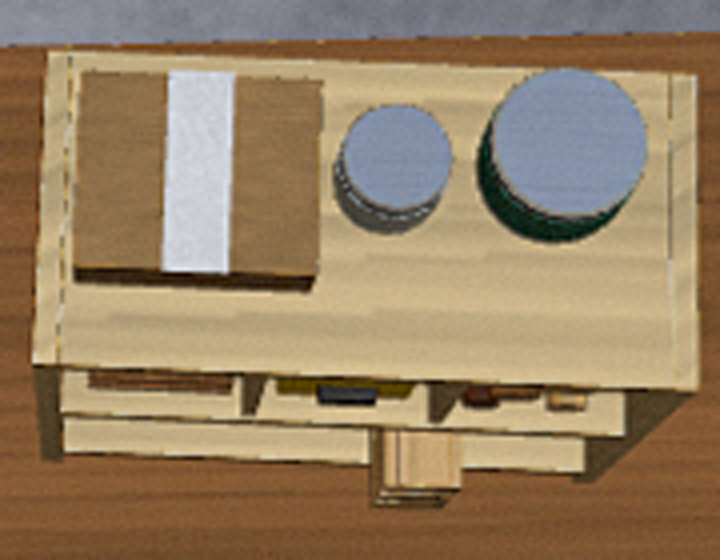

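```bash
python3 - <<'E'
from h import *
np.set_printoptions(precision=1,suppress=True)
A=lambda u,v:(235+u/4,255+v/4)
B=lambda u,v:(300+u/4,130+v/4)
def edge(a,b,z,name):
    p=ray("top",a,z);q=ray("top",b,z);d=p-q
    print(name,p,q,"len",np.linalg.norm(d),"yaw deg",np.degrees(np.arctan2(-d[0],d[1])))
edge(A(92,403),A(658,343),15,"board near")
edge(A(66,150),A(628,90),34,"batten?")
edge(B(33,363),B(697,388),275,"rack front top")
edge(B(48,52),B(697,75),275,"rack back top")
# spare top near end  raised face z=118
edge(B(387,487),B(455,485),118,"spare near end z118/")
for u,v in [(385,490),(460,488),(398,432),(462,432)]: print("sp",ray("top",B(u,v),116))
edge((450,386),(543,378),80,"crate near")
edge((446,279),(524,271),80,"crate far")
o=monitor.get_obs();R,_=cv2.Rodrigues(o["orientation"]);print(o["t"],R, o["ee_pos"])
im=cv2.imread("pics/top0.png");cv2.imwrite("pics/c3.png",cv2.resize(im[255:405,395:555],None,fx=4,fy=4))
im=cv2.imread("pics/scene0.png");cv2.imwrite("pics/c4.png",cv2.resize(im[100:260,270:430],None,fx=4,fy=4,interpolation=cv2.INTER_CUBIC)[:600])
E
```

```text
board near [374.8 202.7  15. ] [ 406.  -152.9   15. ] len 356.9595281401912 yaw deg 5.0056821565077225
batten? [531.9 217.6  34. ] [ 563.7 -138.4   34. ] len 357.33828287011903 yaw deg 5.116826237558616
rack front top [657.9  67.2 275. ] [ 637.4 -290.4  275. ] len 358.19904351043414 yaw deg -3.2833320762588287
rack back top [835.3  56.4 275. ] [ 814.7 -302.5  275. ] len 359.50559080317925 yaw deg -3.2856979086489817
spare near end z118/ [ 614.6 -142.1  118. ] [ 615.1 -183.   118. ] len 40.95667720584051 yaw deg 0.6732425650364593
sp [ 613.1 -141.1  116. ]
sp [ 613.5 -186.3  116. ]
sp [ 648.7 -150.5  116. ]
sp [ 648.  -189.2  116. ]
crate near [ 296.3 -259.1   80. ] [ 311.2 -480.1   80. ] len 221.51626985016833 yaw deg 3.8561158995397156
crate far [ 551.4 -264.7   80. ] [ 567.8 -456.9   80. ] len 192.86449882654966 yaw deg 4.870821468721607
1.35 [[-1.   0.3  0. ]
 [ 0.3  1.  -0. ]
 [-0.  -0.  -1. ]] [161.7 603.7 222.7]
```

View pics/c3.png

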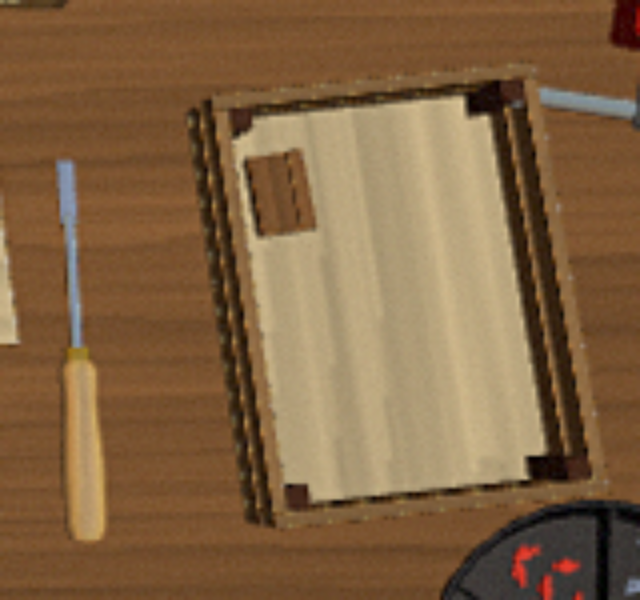

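View pics/c4.png

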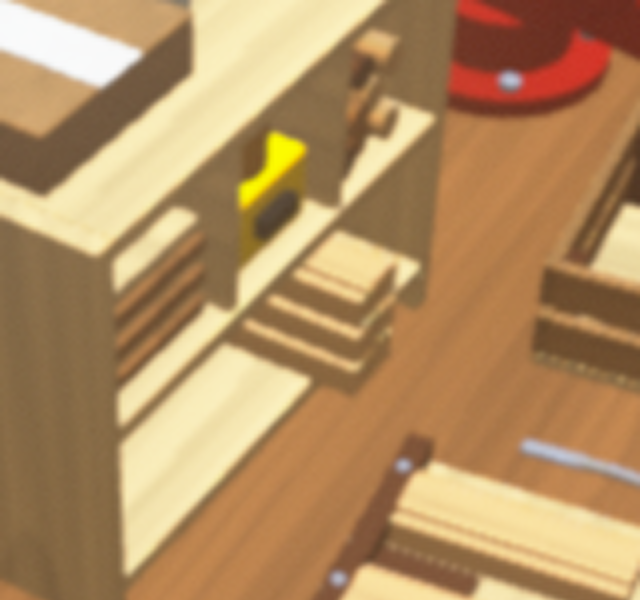

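```bash
python3 - <<'E'
from h import *
R,_=cv2.Rodrigues(monitor.get_obs()["orientation"]);print(R.round(4), np.degrees(np.arctan2(R[1,1],R[0,1])))
E
```

```text
[[-0.9659  0.2588  0.    ]
 [ 0.2588  0.9659 -0.    ]
 [-0.     -0.     -1.    ]] 75.00079364703483
```

Call:
{"op": "carry_out", "data": {
  "targets": [
    [[0, 0, 5], [30, -44, 0], 87],
    [[0, 0, 10], [60, -88, 0], 87],
    [[0, 0, 15], [90, -132, 0], 87],
    [[0, 0, 20], [120, -176, 0], 87],
    [[0, 0, 20], [150, -220, 0], 87],
    [[0, 0, 20], [175, -255, 0], 87],
    [[0, 0, 20], [198, -290, 0], 87],
    [[0, 0, 20], [221, -325, 0], 87],
    [[0, 0, 20], [244, -360, 0], 87],
    [[0, 0, 20], [267, -395, -10], 87]
  ]
}}

```text
t: 2.18
ee_pos: [396.7, 257.5, 219.5]
orientation: [-0.137, 3.137, 0.002]
ft_force: [0.7, 0.1, -0.5]
width: 87.0
```

Call:
{"op": "carry_out", "data": {
  "targets": [
    [[0, 0, 0], [18, -28, -20], 70],
    [[0, 0, 0], [32, -49, -45], 70],
    [[0, 0, 0], [32, -49, -72], 70],
    [[0, 0, 0], [32, -49, -72], 70]
  ]
}}

```text
t: 2.52
ee_pos: [425.6, 207.5, 143.1]
orientation: [0.132, -3.133, 0.004]
ft_force: [-1.6, -0.1, -0.8]
width: 70.4
```

```bash
python3 - <<'E'
from h import *
np.set_printoptions(precision=1,suppress=True)
o=monitor.get_obs();print(o["t"],o["ee_pos"],o["width"],o["qpos"],np.array(o["ft_force"]))
save("wrist","w1")
for q in ("short_mid","rail_a_mid","board"):
  print(q,[(round(x["confidence"],2),toworld("wrist",x["point"])) for x in place_of(q,"wrist")[:4]])
E
```

```text
2.5167 [425.6 207.5 143.1] 70.35840583196352 [ 0.4  0.3  2.  -0.   0.8 -1.2] [-1.6 -0.1 -0.8]
short_mid []
rail_a_mid [(0.75, array([479.2,  -3.1,  30.8])), (0.39, array([476. ,  84.2,  35.3]))]
board [(0.84, array([479.8,  40.7,   7.9]))]
```

View pics/w1.png

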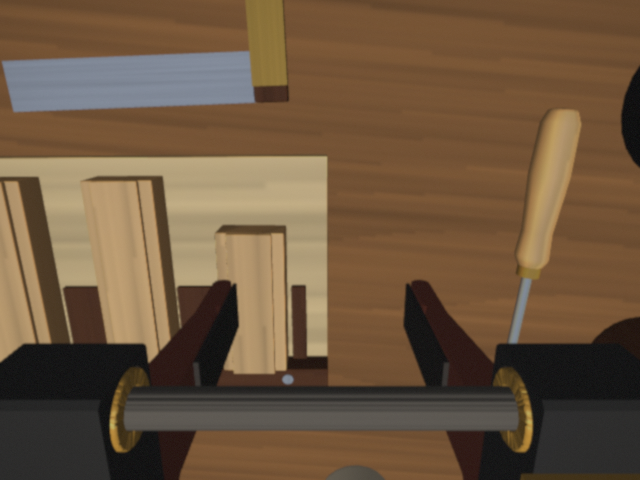

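Call:
{"op": "carry_out", "data": {
  "targets": [
    [[0, 0, 0], [0, 0, 0], 70],
    [[0, 0, 0], [0, 0, 0], 70]
  ]
}}

```text
t: 2.88
ee_pos: [427.9, 211.0, 147.9]
orientation: [-0.139, 3.136, 0.001]
ft_force: [-0.5, 0.5, 0.4]
width: 69.7
```

```bash
python3 - <<'E'
from h import *
np.set_printoptions(precision=2,suppress=True)
o=monitor.get_obs();print(o["t"],o["ee_pos"],o["qvel"],o["orientation"])
# pixel measurement of short from earlier is at moving pose; redo
save("wrist","w2")
K,R,t=cam("wrist");print(-R.T@t)
E
```

```text
2.8833 [427.93 211.01 147.91] [-0.    0.    0.01 -0.   -0.   -0.  ] [-0.14  3.14  0.  ]
[348.18 203.64 310.35]
```

View pics/w2.png

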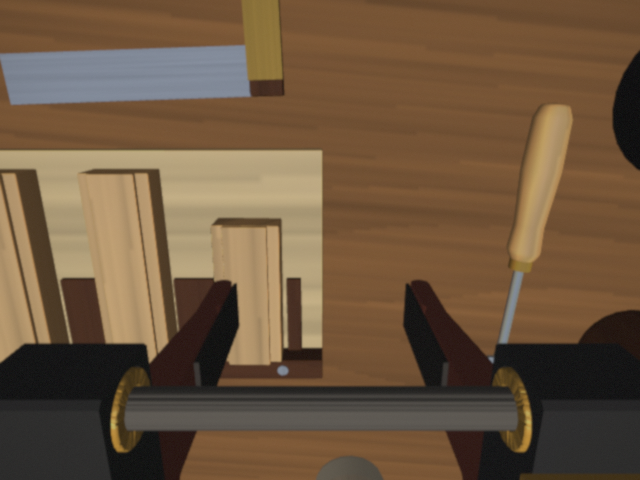

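```bash
python3 - <<'E'
from h import *
np.set_printoptions(precision=1,suppress=True)
im=cv2.imread("pics/w2.png");cv2.imwrite("pics/c5.png",cv2.resize(im[140:390,60:330],None,fx=2.9,fy=2.4,interpolation=cv2.INTER_CUBIC))
for uv,z in [((322,150),15),((322,377),34),((322,360),34),((213,223),37),((282,221),37),((212,223),37),((281,361),37),((82,172),37),((159,170),37),((282,371),34)]: print(uv,z,ray("wrist",uv,z))
C=np.array([476,34]);a=np.radians(5.05);ux=np.array([np.cos(a),np.sin(a)]);uy=np.array([-ux[1],ux[0]])
P=lambda x,y,z:np.r_[C+x*ux+y*uy,z]
for n,p in dict(corner=P(-85,180,15),batt=P(69,180,34),sl=P(-36,126-23,37),sr=P(-36,126+23,37),bc=P(-71,42-23,37),p=P(-71,42+23,37)).items(): print(n,p,proj("wrist",p))
E
```

```text
(322, 150) 15 [377.  207.3  15. ]
(322, 377) 34 [544.9 222.1  34. ]
(322, 360) 34 [530.  220.8  34. ]
(213, 223) 37 [429.2 138.5  37. ]
(282, 221) 37 [423.8 184.5  37. ]
(212, 223) 37 [429.3 137.8  37. ]
(281, 361) 37 [531.6 190.3  37. ]
(82, 172) 37 [402.4  53.6  37. ]
(159, 170) 37 [396.7 103.2  37. ]
(282, 371) 34 [542.2 191.4  34. ]
corner [375.5 205.8  15. ] [[320.1 147.6]]
batt [528.9 219.4  34. ] [[320.3 358.5]]
sl [431.1 133.4  37. ] [[205.5 225. ]]
sr [427.  179.3  37. ] [[274. 225.]]
bc [403.6  46.7  37. ] [[ 71.3 173. ]]
p [399.6  92.5  37. ] [[142.4 172.9]]
```

View pics/c5.png

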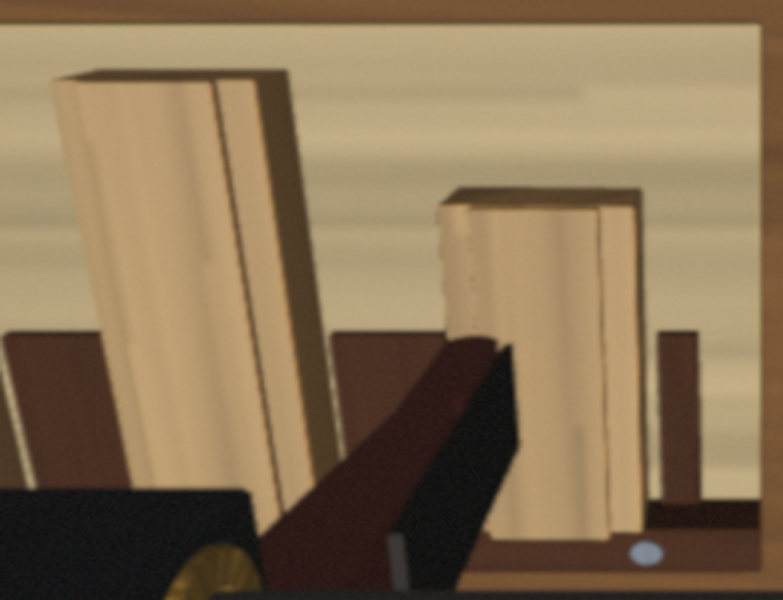

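Call:
{"op": "carry_out", "data": {
  "targets": [
    [[0, 0, 0], [18, -24, -20], 66],
    [[0, 0, 0], [35, -48, -40], 66],
    [[0, 0, 0], [35, -48, -60], 66],
    [[0, 0, 0], [35, -48, -80], 66],
    [[0, 0, 0], [35, -48, -90], 66],
    [[0, 0, 0], [35, -48, -90], 66]
  ]
}}

```text
t: 3.43
ee_pos: [461.2, 161.8, 55.2]
orientation: [0.137, -3.136, 0.001]
ft_force: [-0.0, -0.9, 0.1]
width: 66.1
```

```bash
python3 - <<'E'
from h import *
np.set_printoptions(precision=3,suppress=True)
save("wrist","w3")
o=monitor.get_obs();print(o["t"],o["ee_pos"],o["qvel"],o["orientation"])
E
```

```text
3.4833 [461.885 162.175  56.267] [ 0.002 -0.031 -0.014 -0.002  0.01  -0.   ] [ 0.138 -3.137  0.001]
```

View pics/w3.png

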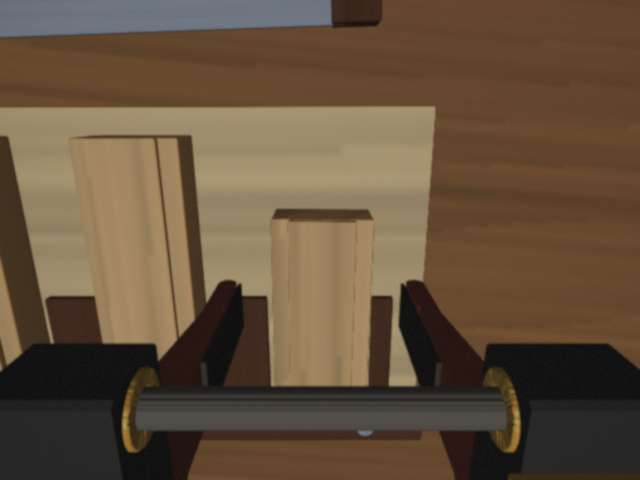

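Call:
{"op": "carry_out", "data": {
  "targets": [
    [[0, 0, 0], [-4, 0, -18], 66],
    [[0, 0, 0], [-7, 0, -38], 66],
    [[0, 0, 0], [-7, 0, -38], 66],
    [[0, 0, 0], [-7, 0, -38], 40],
    [[0, 0, 0], [-7, 0, -38], 40],
    [[0, 0, 0], [-7, 0, -38], 40],
    [[0, 0, 0], [-7, 0, -38], 40]
  ]
}}

```text
t: 4.07
ee_pos: [456.5, 162.4, 19.9]
orientation: [-0.137, 3.136, 0.001]
ft_force: [-1.1, 0.0, 6.6]
width: 45.9
```

Call:
{"op": "carry_out", "data": {
  "targets": [
    [[0, 0, 0], [0, 0, 15], 40],
    [[0, 0, 0], [0, 0, 40], 40],
    [[0, 0, 0], [0, 0, 70], 40],
    [[0, 0, 0], [0, -10, 100], 40],
    [[0, 0, -1], [-6, -45, 120], 40],
    [[0, 0, -2], [-10, -85, 130], 40],
    [[0, 0, -3], [-15, -125, 130], 40],
    [[0, 0, -4], [-20, -165, 130], 40],
    [[0, 0, -5], [-25, -205, 130], 40],
    [[0, 0, -5], [-30, -245, 130], 40]
  ]
}}

```text
t: 4.9
ee_pos: [425.0, -84.8, 149.5]
orientation: [0.001, 3.14, -0.001]
ft_force: [1.0, 0.3, -0.9]
width: 45.8
```

Call:
{"op": "carry_out", "data": {
  "targets": [
    [[0, 0, 0], [-4, -40, 0], 40],
    [[0, 0, 0], [-8, -80, 0], 40],
    [[0, 0, 0], [-12, -120, 0], 40],
    [[0, 0, 0], [-16, -160, 0], 40],
    [[0, 0, 0], [-20, -200, 0], 40],
    [[0, 0, 0], [-24, -240, 0], 40],
    [[0, 0, 0], [-28, -270, 0], 40],
    [[0, 0, 0], [-28, -290, 0], 40],
    [[0, 0, 0], [-28, -300, 0], 40],
    [[0, 0, 0], [-28, -300, 0], 40]
  ]
}}

```text
t: 5.73
ee_pos: [397.5, -384.8, 149.1]
orientation: [0.003, 3.141, -0.002]
ft_force: [-0.3, 0.2, -0.6]
width: 45.8
```

```bash
python3 - <<'E'
from h import *
np.set_printoptions(precision=3,suppress=True)
save("wrist","w4");save("top","t4")
o=monitor.get_obs();print(o["t"],o["ee_pos"],o["qpos"],o["qvel"],o["orientation"],o["width"])
E
```

```text
5.8333 [ 397.182 -382.036  148.566] [-0.788  0.416  1.847  0.     0.879 -2.358] [ 0.019 -0.006  0.016 -0.001 -0.    -0.   ] [-0.    -3.141 -0.001] 45.74883638647041
```

View pics/w4.png

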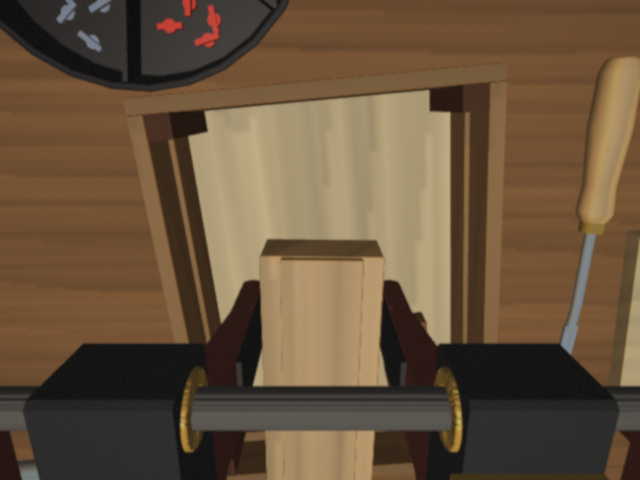

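View pics/t4.png

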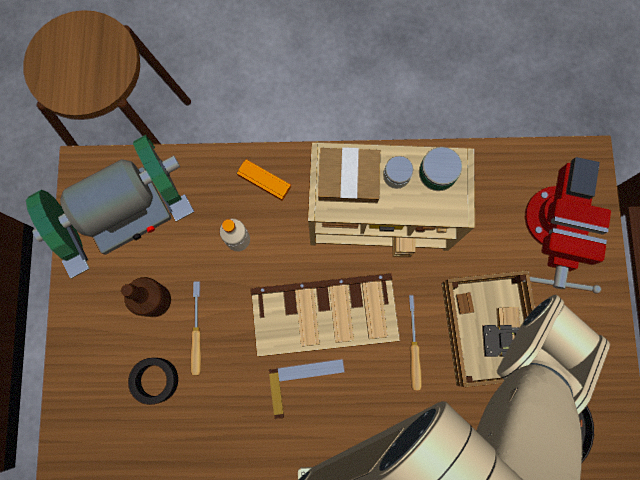

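Call:
{"op": "carry_out", "data": {
  "targets": [
    [[0, 0, 0], [5, 0, -30], 40],
    [[0, 0, 0], [5, 0, -65], 40],
    [[0, 0, 0], [5, 0, -95], 40],
    [[0, 0, 0], [5, 0, -115], 40],
    [[0, 0, 0], [5, 0, -125], 40],
    [[0, 0, 0], [5, 0, -131], 40],
    [[0, 0, 0], [5, 0, -133], 40],
    [[0, 0, 0], [5, 0, -133], 40],
    [[0, 0, 0], [5, 0, -133], 40]
  ]
}}

```text
t: 6.58
ee_pos: [403.2, -383.4, 16.8]
orientation: [-0.001, 3.14, -0.002]
ft_force: [0.3, 1.0, -0.7]
width: 45.7
```

Call:
{"op": "carry_out", "data": {
  "targets": [
    [[0, 0, 0], [0, 0, -1], 40],
    [[0, 0, 0], [0, 0, -2], 40],
    [[0, 0, 0], [0, 0, -2], 40]
  ]
}}

```text
t: 6.83
ee_pos: [402.7, -383.3, 14.2]
orientation: [0.0, 3.141, -0.001]
ft_force: [-1.7, 0.4, -0.8]
width: 45.6
```

Call:
{"op": "carry_out", "data": {
  "targets": [
    [[0, 0, 0], [0, 0, -1], 40],
    [[0, 0, 0], [0, 0, -2], 40],
    [[0, 0, 0], [0, 0, -2], 40]
  ]
}}

```text
t: 7.08
ee_pos: [402.6, -383.3, 12.9]
orientation: [0.0, 3.141, -0.001]
ft_force: [-2.8, 3.3, 13.5]
width: 45.9
```

Call:
{"op": "carry_out", "data": {
  "targets": [
    [[0, 0, 0], [0, 0, 0], 60],
    [[0, 0, 0], [0, 0, 0], 60],
    [[0, 0, 0], [0, 0, 0], 60],
    [[0, 0, 0], [0, 0, 10], 60],
    [[0, 0, 0], [0, 0, 40], 60],
    [[0, 0, 0], [0, 0, 75], 60],
    [[0, 0, 0], [0, 0, 110], 60],
    [[0, 0, 0], [0, 0, 150], 60]
  ]
}}

```text
t: 7.75
ee_pos: [401.7, -382.3, 162.8]
orientation: [-0.0, -3.14, -0.002]
ft_force: [1.0, -1.2, -0.7]
width: 60.0
```

```bash
python3 - <<'E'
from h import *
np.set_printoptions(precision=3,suppress=True)
o=monitor.get_obs();print(o["t"],o["ee_pos"],o["orientation"],o["width"])
save("wrist","w5")
print([(x["confidence"],toworld("wrist",x["point"])) for x in place_of("short_mid","wrist")])
E
```

```text
7.75 [ 401.717 -382.29   162.779] [-0.    -3.14  -0.002] 60.03229986653789
[(0.9, array([ 433.061, -388.726,   29.328]))]
```

View pics/w5.png

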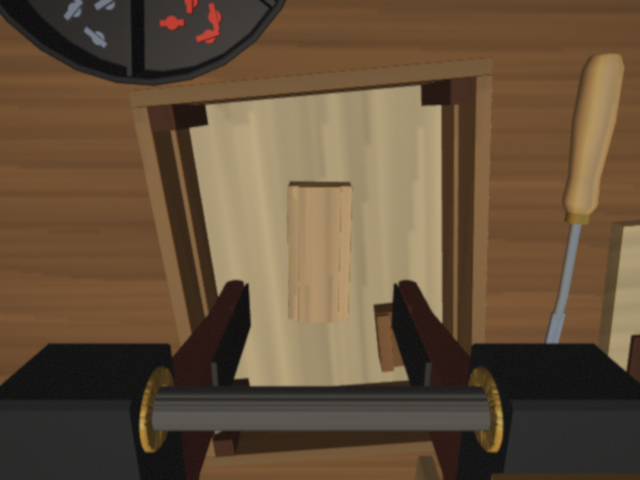

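Call:
{"op": "carry_out", "data": {
  "targets": [
    [[0, -7, 0], [10, 40, 10], 70],
    [[0, -14, 0], [20, 80, 15], 70],
    [[0, -21, 0], [40, 115, 15], 70],
    [[0, -28, 0], [65, 145, 15], 70],
    [[0, -33, 0], [90, 175, 15], 70],
    [[0, -33, 0], [115, 205, 15], 70],
    [[0, -33, 0], [135, 220, 15], 70],
    [[0, -33, 0], [135, 220, 15], 70],
    [[0, -33, 0], [135, 220, 15], 70],
    [[0, -33, 0], [135, 220, 15], 70]
  ]
}}

```text
t: 8.68
ee_pos: [543.9, -154.3, 189.9]
orientation: [0.017, 2.596, -0.023]
ft_force: [-0.1, 1.4, 0.7]
width: 69.7
```

```bash
python3 - <<'E'
from h import *
np.set_printoptions(precision=3,suppress=True)
save("wrist","w6")
o=monitor.get_obs();print(o["t"],o["ee_pos"],o["orientation"],o["width"],o["qpos"],o["qvel"])
R,_=cv2.Rodrigues(o["orientation"]);print(R)
print([(x["confidence"],toworld("wrist",x["point"])) for x in place_of("spare_top_mid","wrist")])
E
```

```text
8.7333 [ 543.875 -154.737  190.071] [ 0.018  2.596 -0.024] 69.7098260565282 [-0.398  0.238  2.143  0.656  0.303 -2.54 ] [-0.011 -0.003 -0.     0.002 -0.001 -0.   ]
[[-0.855  0.018  0.519]
 [ 0.008  1.    -0.021]
 [-0.519 -0.013 -0.855]]
[(0.67, array([ 685.356, -168.33 ,  101.288]))]
```

View pics/w6.png

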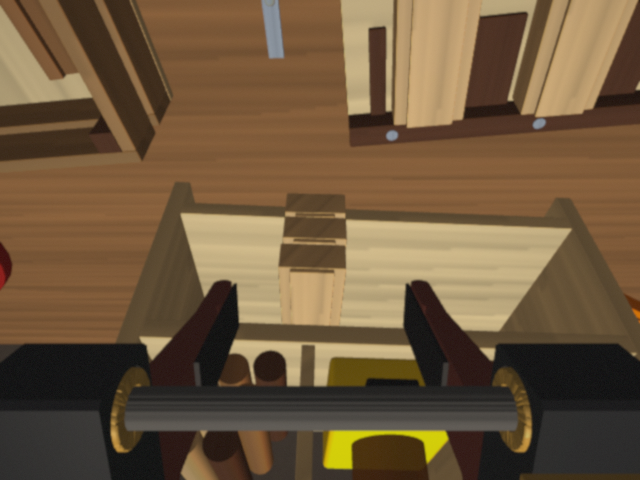

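```bash
cat > kin.py <<'E'
import numpy as np
from scipy.spatial.transform import Rotation as Ro
from scipy.optimize import least_squares
# model: Rz(q1) trans, Ry(q2), Ry(q3), forearm along, roll z q4, Ry(q5), Rz(q6)
def fk(p,q):
    a,h,l2,l3,L,e=p[:6]
    R=Ro.from_euler('z',q[0]); P=R.apply([a,0,h])
    R=R*Ro.from_euler('y',q[1]); P=P+R.apply([0,0,l2])
    R=R*Ro.from_euler('y',q[2]); P=P+R.apply([e,0,l3])
    R=R*Ro.from_euler('z',q[3])*Ro.from_euler('y',q[4])*Ro.from_euler('z',q[5])
    P=P+R.apply([0,0,L]); return P,R
D=[([1.29,.423,1.63,0,1.089,-.019],[161.731,603.695,222.675],None),
([-0.788,0.416,1.847,0,0.879,-2.358],[397.182,-382.036,148.566],None),
([-0.398,0.238,2.143,0.656,0.303,-2.54],[543.875,-154.737,190.071],[0.018,2.596,-0.024])]
E
python3 - <<'E'
from kin import *
def res(p):
    r=[]
    for q,P,o in D: r+=list(fk(p,q)[0]-P)
    return np.array(r+[(p[5])*.01,(p[0])*.003])
s=least_squares(res,[0,300,400,400,200,0]);print(s.x.round(1),s.fun.round(1))
for q,P,o in D: print(fk(s.x,q)[1].as_matrix().round(3))
E
```

```text
[-68.3 273.3 653.1 514.5 348.   65.4] [11.5 -3.1  1.7 -9.4 -7.7 -4.5 -1.  -4.8  2.8  0.7 -0.2]
[[-0.259 -0.966 -0.   ]
 [-0.966  0.259 -0.   ]
 [ 0.     0.    -1.   ]]
[[-0.001 -1.    -0.   ]
 [-1.     0.001  0.   ]
 [-0.     0.    -1.   ]]
[[-0.018 -0.854  0.519]
 [-1.     0.008 -0.021]
 [ 0.014 -0.519 -0.854]]
```

```bash
cat >> kin.py <<'E'
def fk(p,q):
    a,h,l2,l3,L,d=p[:6]
    R=Ro.from_euler('z',q[0]); P=R.apply([a,d,h])
    R=R*Ro.from_euler('y',q[1]); P=P+R.apply([0,0,l2])
    R=R*Ro.from_euler('y',q[2]); P=P+R.apply([0,0,l3])
    R=R*Ro.from_euler('z',q[3])*Ro.from_euler('y',q[4])*Ro.from_euler('z',q[5])
    P=P+R.apply([0,0,L]); return P,R
def res(p):
    r=[]
    for q,P,o in D: r+=list(fk(p,q)[0]-P)
    return np.array(r+[p[0]*.003])
s=least_squares(res,[0,300,400,400,200,12]);p=s.x
T0=Ro.from_matrix(np.array([[-.9659,.2588,0],[.2588,.9659,0],[0,0,-1.]]))
Toff=fk(p,D[0][0])[1].inv()*T0
lo=np.array([-3,-.9,.09,-1.31,.11,-2.54]);hi=np.array([3,2.11,2.58,4.45,2.69,2.54])
def ik(P,R):
    best=None
    for q4 in (-1,0,.7,2.,3.14,4):
      for q6 in (-2,0,2):
        q0=np.array([np.arctan2(P[1],P[0]),.3,1.9,q4,.6,q6])
        f=lambda q:np.r_[(fk(p,q)[0]-P)/100,((fk(p,q)[1]*Toff).inv()*R).as_rotvec()]
        r=least_squares(f,np.clip(q0,lo+.01,hi-.01),bounds=(lo,hi))
        if best is None or r.cost<best.cost-1e-9: best=r
    return best.x,np.linalg.norm(best.fun)
def tool(yaw,tilt,flip=0): # degrees ; yaw of axis, lean back to robot
    base=Ro.from_matrix(np.array([[-1,0,0],[0,1,0],[0,0,-1.]]))
    return Ro.from_euler('z',yaw,degrees=True)*Ro.from_euler('y',-tilt,degrees=True)*base*Ro.from_euler('z',180*flip,degrees=True)
E
python3 - <<'E'
from kin import *
print(p.round(1),s.fun.round(1))
for name,P,yaw in (("rack",[632,-163,102],-3.3),("out",[500,-155,110],-3.3),("mid",[480,0,120],0),("place3",[405,155,20],5)):
  for tilt in (25,30,35,40):
    for fl in (0,1):
      q,e=ik(np.array(P),tool(yaw,tilt,fl)); print(name,tilt,fl,q.round(2),round(e,4))
E
```

```text
[-87.7 145.8 685.2 479.4 321.7  11.2] [-1.2 -6.6  4.   4.4 -5.7 -3.6  0.2  1.7 -0.4 -0.3]
rack 25 0 [-0.32  0.45  1.99  0.39  0.29 -2.19] 0.0
rack 25 1 [-0.32  0.45  1.99  0.4   0.29  0.95] 0.0
rack 30 0 [-0.33  0.45  2.05  0.74  0.2  -2.54] 0.0075
rack 30 1 [-0.34  0.45  2.05  0.8   0.2   0.54] 0.0
rack 35 0 [-0.35  0.44  2.13  1.93  0.17  2.54] 0.0339
rack 35 1 [-0.35  0.44  2.11  1.59  0.17 -0.26] 0.0
rack 40 0 [-0.37  0.45  2.16  2.21  0.24  2.25] 0.0
rack 40 1 [-0.37  0.45  2.16  2.21  0.25 -0.89] 0.0
out 25 0 [-0.41  0.31  2.23  0.66  0.24 -2.54] 0.0027
out 25 1 [-0.41  0.31  2.23  0.68  0.24  0.58] 0.0
out 30 0 [-0.43  0.31  2.33  1.85  0.18  2.54] 0.0603
out 30 1 [-0.44  0.31  2.29  1.3   0.19 -0.06] 0.0
out 35 0 [-0.46  0.31  2.34  1.93  0.24  2.43] 0.0
out 35 1 [-0.46  0.31  2.34  1.93  0.24 -0.71] 0.0
out 40 0 [-0.49  0.33  2.4   2.27  0.36  2.07] 0.0
out 40 1 [-0.49  0.33  2.4   2.27  0.36 -1.07] 0.0
mid 25 0 [-0.03  0.24  2.31  0.09  0.15 -1.69] 0.0
mid 25 1 [-0.03  0.24  2.31  0.1   0.15  1.45] 0.0
mid 30 0 [-0.07  0.24  2.34  0.6   0.11 -2.22] 0.0574
mid 30 1 [-0.07  0.24  2.34  0.64  0.11  0.87] 0.057
mid 35 0 [-0.04  0.24  2.43  2.99  0.14  1.69] 0.0
mid 35 1 [-0.04  0.24  2.43  2.98  0.14 -1.44] 0.0
mid 40 0 [-0.04  0.26  2.49  3.05  0.3   1.62] 0.0
mid 40 1 [-0.04  0.26  2.49  3.05  0.3  -1.52] 0.0
place3 25 0 [0.45 0.41 2.48 3.93 0.22 1.13] 0.0
place3 25 1 [ 0.45  0.41  2.48  3.92  0.22 -2.01] 0.0
place3 30 0 [0.48 0.43 2.53 3.72 0.36 1.37] 0.0
place3 30 1 [ 0.48  0.43  2.53  3.72  0.36 -1.77] 0.0
place3 35 0 [0.52 0.45 2.58 3.66 0.51 1.47] 0.0109
place3 35 1 [ 0.52  0.45  2.58  3.66  0.5  -1.67] 0.0112
place3 40 0 [0.57 0.46 2.58 3.77 0.55 1.42] 0.085
place3 40 1 [ 0.57  0.46  2.58  3.77  0.55 -1.72] 0.0854
```

Call:
{"op": "carry_out", "data": {
  "targets": [
    [[3.6, -0.1, -6.0], [0, 0, 0], 70],
    [[7.3, -0.3, -12.0], [0, 0, 0], 70],
    [[10.9, -0.4, -18.0], [0, 0, 0], 70],
    [[14.5, -0.6, -24.0], [0, 0, 0], 70],
    [[18.1, -0.7, -29.9], [0, 0, 0], 70],
    [[21.8, -0.9, -35.9], [0, 0, 0], 70],
    [[25.4, -1.0, -41.9], [0, 0, 0], 70],
    [[29.1, -1.2, -47.9], [0, 0, 0], 70],
    [[32.7, -1.3, -53.9], [0, 0, 0], 70],
    [[32.7, -1.3, -53.9], [0, 0, 0], 70]
  ]
}}

```text
t: 9.62
ee_pos: [544.0, -155.2, 190.4]
orientation: [1.404, 2.239, 0.366]
ft_force: [1.1, 0.2, -0.5]
width: 70.0
```

```bash
python3 - <<'E'
from h import *
np.set_printoptions(precision=3,suppress=True)
o=monitor.get_obs();print(o["t"],o["ee_pos"],o["qpos"],o["qvel"])
R,_=cv2.Rodrigues(o["orientation"]);print(R)
E
```

```text
9.6167 [ 544.012 -155.196  190.372] [-0.398  0.238  2.143  0.654  0.302 -1.432] [ 0.004  0.001 -0.001  0.006 -0.003 -0.225]
[[-0.367  0.772  0.519]
 [ 0.897  0.441 -0.022]
 [-0.246  0.458 -0.854]]
```

Call:
{"op": "carry_out", "data": {
  "targets": [
    [[3.6, -0.1, -6.0], [0, 0, 0], 70],
    [[7.3, -0.3, -12.0], [0, 0, 0], 70],
    [[10.9, -0.4, -18.0], [0, 0, 0], 70],
    [[14.5, -0.6, -24.0], [0, 0, 0], 70],
    [[18.1, -0.7, -29.9], [0, 0, 0], 70],
    [[21.8, -0.9, -35.9], [0, 0, 0], 70],
    [[25.4, -1.0, -41.9], [0, 0, 0], 70],
    [[29.1, -1.2, -47.9], [0, 0, 0], 70],
    [[32.7, -1.3, -53.9], [0, 0, 0], 70],
    [[32.7, -1.3, -53.9], [0, 0, 0], 70]
  ]
}}

```text
t: 10.45
ee_pos: [544.2, -154.9, 190.3]
orientation: [2.503, 1.248, 0.685]
ft_force: [-0.1, 0.1, 0.2]
width: 69.9
```

Call:
{"op": "carry_out", "data": {
  "targets": [
    [[3.6, -0.1, -6.0], [0, 0, 0], 70],
    [[7.3, -0.3, -12.0], [0, 0, 0], 70],
    [[10.9, -0.4, -18.0], [0, 0, 0], 70],
    [[14.5, -0.6, -24.0], [0, 0, 0], 70],
    [[18.1, -0.7, -29.9], [0, 0, 0], 70],
    [[21.8, -0.9, -35.9], [0, 0, 0], 70],
    [[25.4, -1.0, -41.9], [0, 0, 0], 70],
    [[27.0, -1.1, -44.5], [0, 0, 0], 70],
    [[27.0, -1.1, -44.5], [0, 0, 0], 70]
  ]
}}

```text
t: 11.2
ee_pos: [544.3, -154.6, 190.3]
orientation: [2.998, 0.033, 0.837]
ft_force: [-1.1, -0.4, -0.1]
width: 70.0
```

```bash
python3 - <<'E'
from h import *
from kin import *
np.set_printoptions(precision=4,suppress=True)
save("wrist","w7")
o=monitor.get_obs();print(o["t"],o["ee_pos"],o["qpos"],o["qvel"])
R,_=cv2.Rodrigues(o["orientation"]);print(R)
for y in (-3.3,-4.5):
  print((tool(y,34,1)*Ro.from_matrix(R).inv()).as_rotvec(degrees=True))
print([(x["confidence"],toworld("wrist",x["point"])) for x in place_of("spare_top_mid","wrist")])
E
```

```text
11.25 [ 544.2977 -154.5253  190.2646] [-0.3966  0.2382  2.1424  0.6492  0.3027  0.571 ] [ 0.0015  0.0011 -0.0003 -0.0003  0.0001 -0.0078]
[[ 0.8551  0.0147  0.5182]
 [ 0.0303 -0.9993 -0.0216]
 [ 0.5175  0.0342 -0.855 ]]
[ 1.8981 -2.8552 -4.0941]
[ 1.8683 -2.8753 -5.2937]
[]
```

View pics/w7.png

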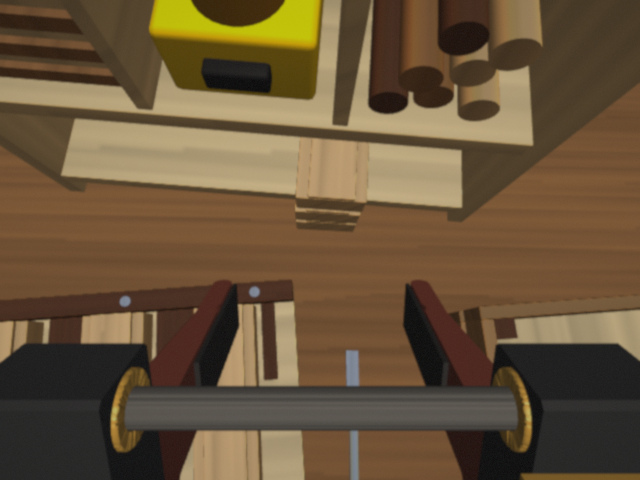

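```bash
python3 - <<'E'
import cv2
im=cv2.imread("pics/w7.png");cv2.imwrite("pics/c7.png",cv2.resize(im[120:240,270:400],None,fx=5,fy=5,interpolation=cv2.INTER_CUBIC))
E
```

```text
(no output)
```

View pics/c7.png

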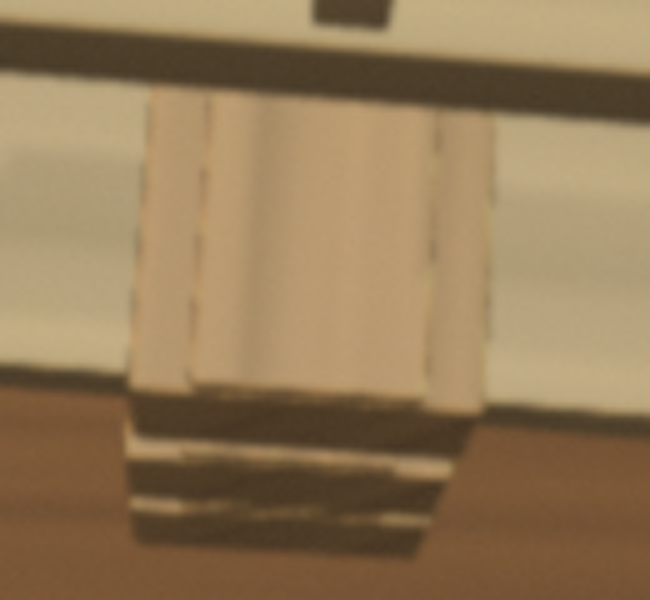

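```bash
python3 - <<'E'
from h import *
np.set_printoptions(precision=1,suppress=True)
B=lambda u,v:(270+u/5,120+v/5)
# recorded camera pose still same (arm static)
P={k:ray("wrist",B(*uv),z) for k,uv,z in [("NL",(130,388),114),("NR",(483,410),114),("FL",(151,90),114),("FR",(495,115),114),("rNL",(192,388),118),("rNR",(424,405),118),("mNL",(128,455),88),("mNR",(445,475),88),("lNL",(133,507),62),("lNR",(430,525),62)]}
for k in P: print(k,P[k])
d=P["FL"]-P["NL"];print(np.degrees(np.arctan2(d[1],d[0])));d=P["FR"]-P["NR"];print(np.degrees(np.arctan2(d[1],d[0])));d=P["NL"]-P["NR"];print(np.degrees(np.arctan2(-d[0],d[1])),np.linalg.norm(d))
E
```

```text
NL [ 619.  -140.2  114. ]
NR [ 617.1 -185.6  114. ]
FL [ 660.9 -141.8  114. ]
FR [ 658.7 -187.8  114. ]
rNL [ 617.7 -148.2  118. ]
rNR [ 616.2 -177.6  118. ]
mNL [ 618.2 -139.4   88. ]
mNR [ 616.3 -183.9   88. ]
lNL [ 618.2 -139.5   62. ]
lNR [ 616.4 -184.8   62. ]
-2.2001882478464005
-2.988162830371272
-2.307283296527535 45.44272541738269
```

Call:
{"op": "carry_out", "data": {
  "targets": [
    [[0.6, -0.9, -1.1], [15, -2, -8], 68],
    [[1.2, -1.8, -2.1], [30, -5, -16], 68],
    [[1.9, -2.8, -3.2], [46, -8, -24], 68],
    [[1.9, -2.8, -3.2], [46, -8, -24], 68],
    [[1.9, -2.8, -3.2], [57, -8, -40], 68],
    [[1.9, -2.8, -3.2], [68, -9, -57], 68],
    [[1.9, -2.8, -3.2], [68, -9, -57], 68],
    [[1.9, -2.8, -3.2], [68, -9, -57], 68]
  ]
}}

```text
t: 11.97
ee_pos: [611.7, -162.7, 132.7]
orientation: [2.995, -0.068, 0.911]
ft_force: [-0.2, -0.4, -0.4]
width: 68.1
```

```bash
python3 - <<'E'
from h import *
from kin import *
np.set_printoptions(precision=4,suppress=True)
save("wrist","w8");save("scene","s8")
o=monitor.get_obs();print(o["t"],o["ee_pos"],o["qpos"],o["qvel"])
R,_=cv2.Rodrigues(o["orientation"]);print(R)
print((tool(-2.4,34,1)*Ro.from_matrix(R).inv()).as_rotvec(degrees=True))
E
```

```text
12.0667 [ 611.9418 -162.9959  133.9033] [-0.3665  0.4304  2.0633  1.1564  0.1961  0.1535] [ 0.0025 -0.0099 -0.0005  0.0183 -0.0043 -0.0098]
[[ 0.8285 -0.0452  0.5581]
 [-0.0389 -0.999  -0.0232]
 [ 0.5586 -0.0025 -0.8294]]
[-0.144  -0.0335  0.1915]
```

View pics/w8.png

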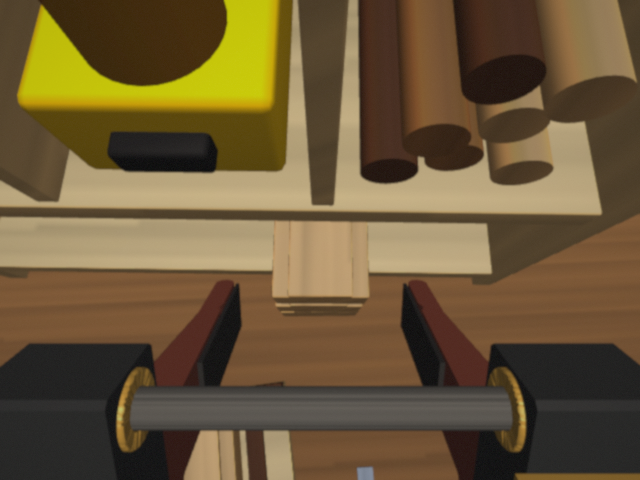

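View pics/s8.png

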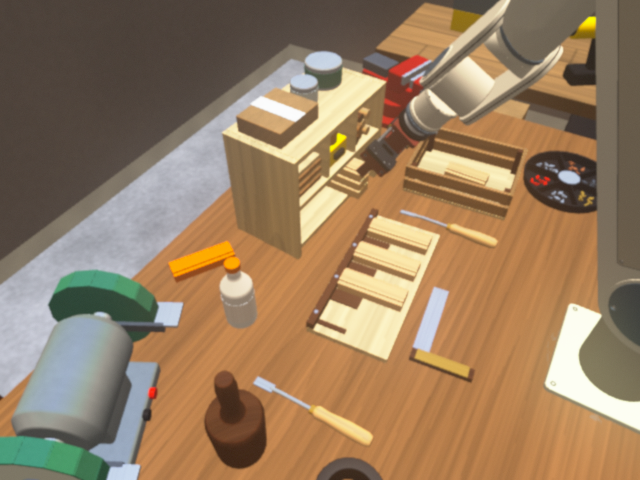

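```bash
python3 - <<'E'
from h import *
np.set_printoptions(precision=1,suppress=True)
for uv,z in [((273,298),114),((369,298),114),((275,225),114),((368,225),114)]: print(ray("wrist",uv,z))
print(proj("wrist",[[634,-163.5,102]]))
E
```

```text
[ 619.1 -140.7  114. ]
[ 616.9 -186.   114. ]
[ 655.4 -142.2  114. ]
[ 653.2 -188.4  114. ]
[[319.8 270.3]]
```

Call:
{"op": "carry_out", "data": {
  "targets": [
    [[0, 0, 0.2], [9, 0, -13], 66],
    [[0, 0, 0.2], [18, -1, -26], 66],
    [[0, 0, 0.2], [23, -1, -34], 66],
    [[0, 0, 0.2], [23, -1, -34], 66],
    [[0, 0, 0.2], [23, -1, -34], 66]
  ]
}}

```text
t: 12.48
ee_pos: [635.2, -164.0, 99.9]
orientation: [2.995, -0.065, 0.915]
ft_force: [0.3, 0.3, -0.7]
width: 65.9
```

```bash
python3 - <<'E'
from h import *
np.set_printoptions(precision=3,suppress=True)
save("wrist","w9")
o=monitor.get_obs();print(o["t"],o["ee_pos"],o["qpos"],o["ft_force"])
E
```

```text
12.5333 [ 635.232 -164.112  100.187] [-0.353  0.519  2.025  1.416  0.176 -0.101] [-0.239  0.04   0.728]
```

View pics/w9.png

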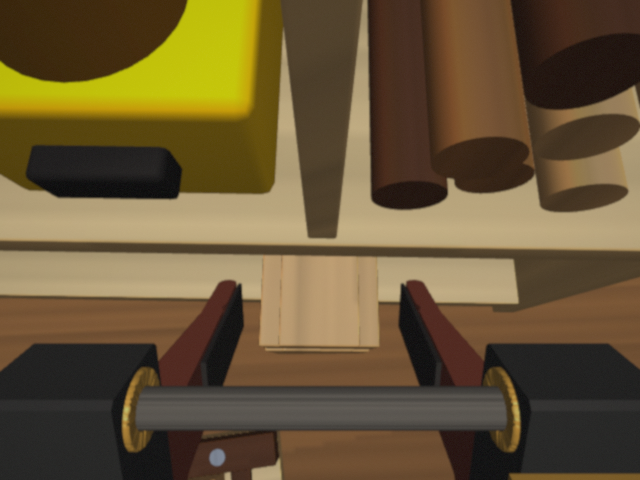

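Centred on the stack: piece at cols 261–379, jaws at 240–401. Closing.

Call:
{"op": "carry_out", "data": {
  "targets": [
    [[0, 0, 0], [0, 0, 0], 56],
    [[0, 0, 0], [0, 0, 0], 50],
    [[0, 0, 0], [0, 0, 0], 40],
    [[0, 0, 0], [0, 0, 0], 40],
    [[0, 0, 0], [0, 0, 0], 40],
    [[0, 0, 0], [0, 0, 0], 40]
  ]
}}

```text
t: 13.03
ee_pos: [635.5, -164.2, 99.8]
orientation: [2.994, -0.066, 0.916]
ft_force: [-4.1, 0.5, 6.3]
width: 45.8
```

Call:
{"op": "carry_out", "data": {
  "targets": [
    [[0, 0, 0], [0, 0, 1], 40],
    [[0, 0, 0], [0, 0, 3], 40],
    [[0, 0, 0], [0, 0, 5], 40],
    [[0, 0, 0], [0, 0, 6], 40]
  ]
}}

```text
t: 13.37
ee_pos: [635.5, -164.1, 105.3]
orientation: [2.995, -0.066, 0.914]
ft_force: [-0.9, -0.4, -1.5]
width: 45.5
```

```bash
python3 - <<'E'
from h import *
np.set_printoptions(precision=3,suppress=True)
save("wrist","w10");save("scene","s10")
o=monitor.get_obs();print(o["t"],o["ee_pos"],o["qpos"],o["ft_force"],o["width"])
im=cv2.imread("pics/s10.png");cv2.imwrite("pics/c10.png",cv2.resize(im[120:220,300:430],None,fx=5,fy=5,interpolation=cv2.INTER_CUBIC))
E
```

```text
13.4667 [ 635.58  -164.122  105.36 ] [-0.352  0.509  2.023  1.348  0.178 -0.031] [ 1.005 -0.279 -1.6  ] 46.136055900590506
```

View pics/c10.png

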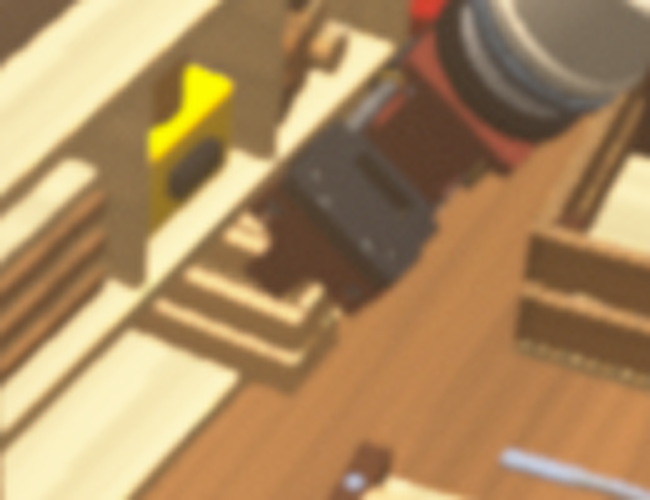

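View pics/w10.png

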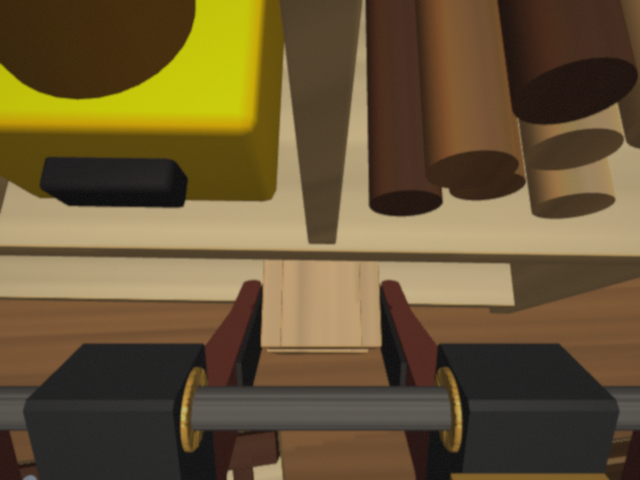

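Call:
{"op": "carry_out", "data": {
  "targets": [
    [[0, 0, 0], [-8, 0.3, 1], 40],
    [[0, 0, 0], [-22, 0.9, 1], 40],
    [[0, 0, 0], [-36, 1.5, 2], 40],
    [[0, 0, 0], [-52, 2.2, 2], 40],
    [[0, 0, 0], [-70, 3, 3], 40],
    [[0, 0, 0], [-88, 3.7, 3], 40],
    [[0, 0, 0], [-106, 4.5, 4], 40],
    [[0, 0, 0], [-124, 5.2, 4], 40],
    [[0, 0, 0], [-140, 5.9, 4], 40],
    [[0, 0, 0], [-145, 6.1, 4], 40]
  ]
}}

```text
t: 14.3
ee_pos: [488.1, -157.6, 108.7]
orientation: [2.996, -0.068, 0.911]
ft_force: [0.6, 0.4, -1.3]
width: 45.7
```

Call:
{"op": "carry_out", "data": {
  "targets": [
    [[0, 0, 0], [0, 0, 0], 40],
    [[0, 0, 0], [0, 0, 0], 40]
  ]
}}

```text
t: 14.47
ee_pos: [491.3, -158.4, 109.5]
orientation: [2.994, -0.067, 0.916]
ft_force: [-0.7, 0.4, -1.1]
width: 45.5
```

```bash
python3 - <<'E'
from h import *
from kin import *
np.set_printoptions(precision=3,suppress=True)
save("wrist","w11");save("scene","s11")
o=monitor.get_obs();print(o["t"],o["ee_pos"],o["qpos"],o["ft_force"],o["width"])
R,_=cv2.Rodrigues(o["orientation"])
print((tool(-2.4,34,1)*Ro.from_matrix(R).inv()).as_rotvec(degrees=True))
im=cv2.imread("pics/s11.png");cv2.imwrite("pics/c11.png",cv2.resize(im[120:260,300:460],None,fx=4,fy=4,interpolation=cv2.INTER_CUBIC))
E
```

```text
14.5667 [ 491.799 -158.368  109.563] [-0.478  0.379  2.306  1.929  0.257 -0.736] [ 0.042  0.029 -1.037] 45.778836859250895
[-0.159  0.039  0.057]
```

View pics/c11.png

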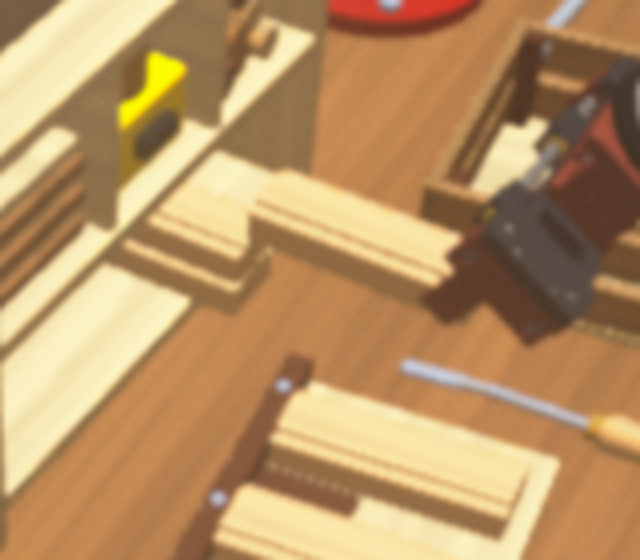

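View pics/w11.png

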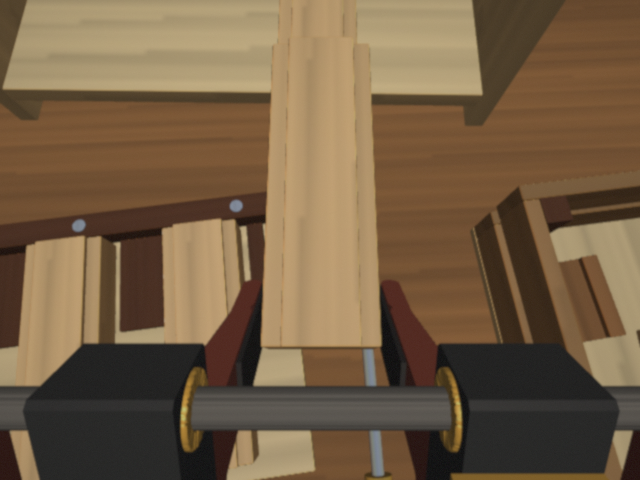

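```bash
cat > kin2.py <<'E'
import kin; from kin import *
def fk(p,q):
    a,h,l2,l3,L,d,e=p[:7]
    R=Ro.from_euler('z',q[0]); P=R.apply([a,d,h])
    R=R*Ro.from_euler('y',q[1]); P=P+R.apply([0,0,l2])
    R=R*Ro.from_euler('y',q[2]); P=P+R.apply([e,0,l3])
    R=R*Ro.from_euler('z',q[3])*Ro.from_euler('y',q[4])*Ro.from_euler('z',q[5])
    P=P+R.apply([0,0,L]); return P,R
D=D+[([-0.3966,0.2382,2.1424,0.6492,0.3027,0.571],[544.2977,-154.5253,190.2646],0),
([-0.3665,0.4304,2.0633,1.1564,0.1961,0.1535],[611.94,-163,133.9],0),
([-0.353,0.519,2.025,1.416,0.176,-0.101],[635.232,-164.112,100.187],0),
([-0.478,0.379,2.306,1.929,0.257,-0.736],[491.799,-158.368,109.563],0)]
def res(p):
    r=[]
    for q,P,o in D: r+=list(fk(p,q)[0]-P)
    return np.array(r)
s=least_squares(res,[0,150,600,480,320,12,0]);p=s.x
kin.p=p;kin.fk=fk
E
python3 - <<'E'
from kin2 import *
print(p.round(1),s.fun.round(1))
for name,P,yaw in (("now",[492,-158,110],-2.4),("a",[445,-110,105],-2.4),("mid",[430,0,100],0),("mid2",[420,80,100],2),("p3hi",[405,155,100],5),("p3 ",[405,155,24],5),("push",[413,156,24],5)):
  for t in (34,):
    q,e=kin.ik(np.array(P),tool(yaw,t,1));print(name,t,q.round(3),round(e,4))
E
```

```text
[1.000e-01 3.118e+02 5.635e+02 4.846e+02 3.096e+02 1.190e+01 7.760e+01] [-0.1 -0.2 -0.1  0.1 -0.3  0.   0.2  0.1  0.3 -0.1  0.  -0.   0.   0.
 -0.  -0.1 -0.1 -0.1 -0.1  0.1 -0. ]
now 34 [-0.476  0.378  2.306  1.929  0.254 -0.736] 0.0
a 34 [-0.403  0.345  2.433  2.346  0.28  -1.098] 0.0
mid 34 [-0.047  0.342  2.503  3.05   0.297 -1.522] 0.0
mid2 34 [ 0.244  0.342  2.501  3.535  0.307 -1.773] 0.0
p3hi 34 [ 0.497  0.35   2.474  3.915  0.324 -1.972] 0.0
p3  34 [ 0.497  0.628  2.478  3.573  0.561 -1.597] 0.0
push 34 [ 0.487  0.625  2.463  3.574  0.544 -1.611] 0.0
```

Call:
{"op": "carry_out", "data": {
  "targets": [
    [[0, 0, 0], [-16, 14, -1], 40],
    [[0, 0, 0], [-32, 30, -2], 40],
    [[0, 0, 0], [-46, 50, -4], 40],
    [[0, 0, 0.5], [-53, 78, -6], 40],
    [[0, 0, 1], [-57, 106, -8], 40],
    [[0, 0, 2], [-60, 134, -9], 40],
    [[0, 0, 2.5], [-63, 160, -9], 40],
    [[0, 0, 3], [-66, 186, -9], 40],
    [[0, 0, 4], [-70, 212, -9], 40],
    [[0, 0, 4.5], [-73, 236, -9], 40]
  ]
}}

```text
t: 15.4
ee_pos: [418.0, 80.0, 100.3]
orientation: [-2.99, -0.054, -0.914]
ft_force: [0.8, -0.8, -0.6]
width: 45.1
```

Call:
{"op": "carry_out", "data": {
  "targets": [
    [[0, 0, 0], [0, 0, 0], 40],
    [[0, 0, 0], [0, 0, 0], 40]
  ]
}}

```text
t: 15.57
ee_pos: [418.3, 80.1, 100.4]
orientation: [-2.989, -0.058, -0.914]
ft_force: [-0.5, -0.3, -1.8]
width: 46.0
```

```bash
python3 - <<'E'
from h import *
from kin import *
np.set_printoptions(precision=3,suppress=True)
o=monitor.get_obs();print(o["t"],o["ee_pos"],o["qpos"],o["ft_force"],o["width"])
R,_=cv2.Rodrigues(o["orientation"])
print((tool(5.05,34,1)*Ro.from_matrix(R).inv()).as_rotvec(degrees=True))
E
```

```text
15.5667 [418.331  80.142 100.395] [ 0.24   0.339  2.505  3.507  0.307 -1.752] [-0.539 -0.278 -1.773] 45.960996728240765
[-0.222  0.013  2.765]
```

Call:
{"op": "carry_out", "data": {
  "targets": [
    [[0, 0, 0.7], [-3, 18, -5], 40],
    [[-0.1, 0, 1.4], [-7, 38, -12], 40],
    [[-0.2, 0, 2.1], [-10, 57, -18], 40],
    [[-0.2, 0, 2.8], [-13, 72, -24], 40],
    [[-0.2, 0, 2.8], [-13.3, 75.2, -30], 40],
    [[-0.2, 0, 2.8], [-13.3, 75.2, -30], 40],
    [[-0.2, 0, 2.8], [-13.3, 75.2, -30], 40]
  ]
}}

```text
t: 16.15
ee_pos: [404.4, 152.5, 69.8]
orientation: [-2.98, -0.125, -0.908]
ft_force: [-0.0, -0.5, -1.2]
width: 45.9
```

```bash
python3 - <<'E'
from h import *
from kin import *
np.set_printoptions(precision=3,suppress=True)
save("wrist","w12");
o=monitor.get_obs();print(o["t"],o["ee_pos"],o["ft_force"],o["width"])
R,_=cv2.Rodrigues(o["orientation"])
print((tool(5.05,34,1)*Ro.from_matrix(R).inv()).as_rotvec(degrees=True))
save("top","t12");save("scene","s12")
im=cv2.imread("pics/s12.png");cv2.imwrite("pics/c12.png",cv2.resize(im[200:370,280:460],None,fx=3.5,fy=3.5,interpolation=cv2.INTER_CUBIC))
im=cv2.imread("pics/t12.png");cv2.imwrite("pics/c12t.png",cv2.resize(im[255:375,235:415],None,fx=4,fy=4,interpolation=cv2.INTER_CUBIC))
E
```

```text
16.2 [404.429 152.258  70.086] [ 0.52   0.576 -1.591] 45.619852382332546
[ 0.027 -0.074  0.303]
```

View pics/w12.png

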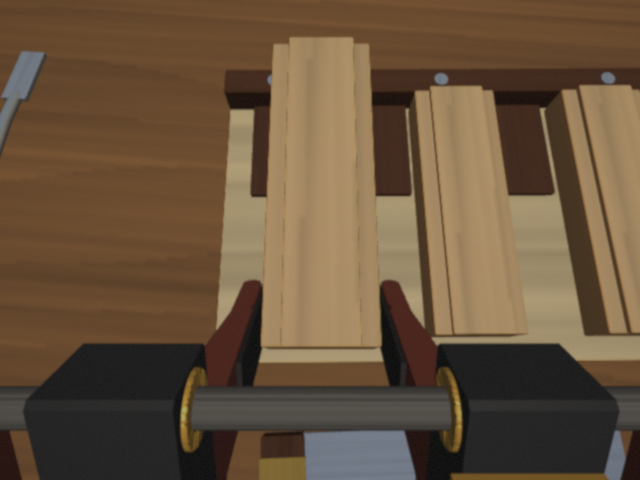

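View pics/c12.png

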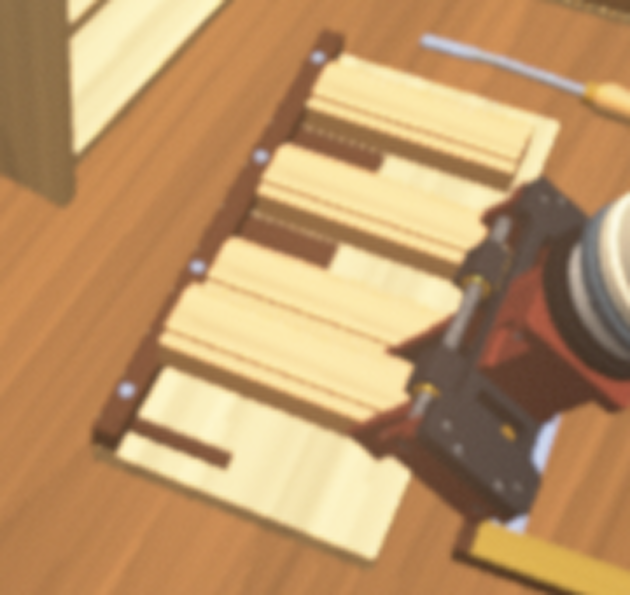

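View pics/c12t.png

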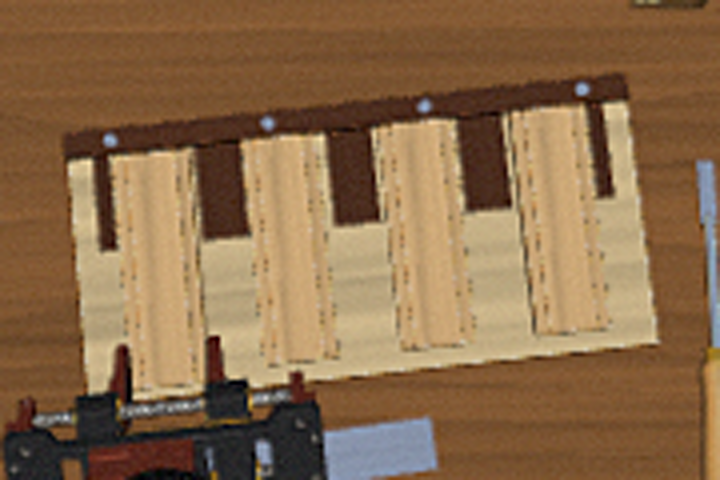

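```bash
python3 - <<'E'
from h import *
np.set_printoptions(precision=1,suppress=True)
C=np.array([476.8,35.2]);a=np.radians(5.05);ux=np.array([np.cos(a),np.sin(a)]);uy=np.array([-ux[1],ux[0]])
def bf(P): d=P[:2]-C; return np.array([d@ux,d@uy])
for uv,z,exp in [((410,194),20,"9,69"),((552,192),20,"9,-15"),((231,109),15,"?,180"),((219,335),15,"?,180"),((441,78),34,"pin"),((608,78),34,"pin"),((271,80),34,"pin"),
 ((274,45),None,"m FL sh"),((370,45),None,"FR"),((262,346),None,"NL"),((381,345),None,"NR"),((414,92),37,"rail FL"),((426,332),37,"rail NL?"),((525,332),37,"rail NR"),((494,92),37,"rail FR")]:
    zz=z if z else 70-8+22
    P=ray("wrist",uv,zz);print(exp,P,bf(P))
print(bf(np.array([404.4,152.3])))
E
```

```text
9,69 [480.4 105.8  20. ] [ 9.8 70. ]
9,-15 [488.5  22.5  20. ] [ 10.5 -13.6]
?,180 [532.2 220.4  15. ] [ 71.5 179.6]
?,180 [391.5 206.5  15. ] [-69.9 178.2]
pin [551.7  91.3  34. ] [79.5 49.3]
pin [559.9  -9.4  34. ] [ 78.9 -51.7]
pin [541.9 193.6  34. ] [ 78.8 152. ]
m FL sh [524.2 184.4  84. ] [ 60.3 144.4]
FR [527.9 138.7  84. ] [60.  98.6]
NL [385.4 173.1  84. ] [-78.9 145.4]
NR [389.5 128.   84. ] [-78.8 100.1]
rail FL [538.2 108.   37. ] [67.6 67.1]
rail NL? [400.1  99.8  37. ] [-70.7  71.1]
rail NR [404.1  51.2  37. ] [-71.   22.3]
rail FR [542.  61.  37.] [67.3 19.9]
[-61.8 123. ]
```

Call:
{"op": "carry_out", "data": {
  "targets": [
    [[0, 0, 0.4], [0, 3.4, -6], 40],
    [[0, 0, 0.4], [0, 3.4, -14], 40],
    [[0, 0, 0.4], [0, 3.4, -22], 40],
    [[0, 0, 0.4], [0, 3.4, -30], 40],
    [[0, 0, 0.4], [0, 3.4, -36], 40],
    [[0, 0, 0.4], [0, 3.4, -40], 40],
    [[0, 0, 0.4], [0, 3.4, -40], 40],
    [[0, 0, 0.4], [0, 3.4, -40], 40]
  ]
}}

```text
t: 16.97
ee_pos: [404.2, 156.3, 30.2]
orientation: [-2.977, -0.135, -0.908]
ft_force: [-0.1, 0.1, -0.7]
width: 46.1
```

```bash
python3 - <<'E'
from h import *
np.set_printoptions(precision=2,suppress=True)
save("wrist","w13");
o=monitor.get_obs();print(o["t"],o["ee_pos"],o["ft_force"],o["width"])
E
```

```text
17.0167 [404.34 156.44  30.39] [ 0.64  0.42 -1.29] 45.809662266797545
```

View pics/w13.png

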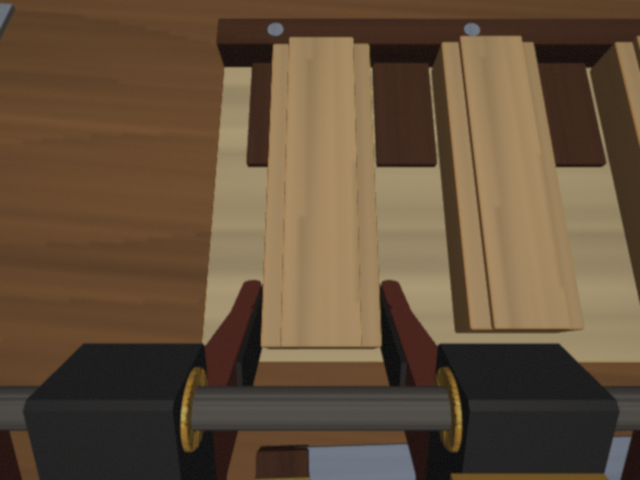

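```bash
python3 - <<'E'
from h import *
np.set_printoptions(precision=1,suppress=True)
C=np.array([477.6,35.4]);a=np.radians(5.05);ux=np.array([np.cos(a),np.sin(a)]);uy=np.array([-ux[1],ux[0]])
def bf(P): d=P[:2]-C; return np.array([d@ux,d@uy])
for uv,z,e in [((436,165),20,"9,69"),((605,164),20,"9,-15"),((274,45),44.4,"FL"),((370,45),44.4,"FR"),((262,346),44.4,"NL"),((381,345),44.4,"NR"),((275,29),34,"pin"),((472,29),34,"pin"),((248,165),20,"outer blk")]: print(e,bf(ray("wrist",uv,z)))
E
```

```text
9,69 [ 8.4 69.9]
9,-15 [  9.1 -14.1]
FL [ 59.1 149.5]
FR [ 59.2 103.7]
NL [-79.7 149.2]
NR [-79.3 104.1]
pin [ 78.2 150.7]
pin [78.4 49.6]
outer blk [  8.2 163.2]
```

Call:
{"op": "carry_out", "data": {
  "targets": [
    [[0, 0, 0], [0, 0, -2], 40],
    [[0, 0, 0], [0, 0, -4], 40],
    [[0, 0, 0], [0, 0, -6], 40],
    [[0, 0, 0], [0, 0, -6], 40],
    [[0, 0, 0], [0, 0, -6], 40]
  ]
}}

```text
t: 17.43
ee_pos: [404.1, 156.6, 24.1]
orientation: [-2.977, -0.136, -0.908]
ft_force: [0.6, 0.1, -0.9]
width: 45.6
```

Call:
{"op": "carry_out", "data": {
  "targets": [
    [[0, 0, 0], [0, 0, -1], 40],
    [[0, 0, 0], [0, 0, -2], 40],
    [[0, 0, 0], [0, 0, -2], 40]
  ]
}}

```text
t: 17.68
ee_pos: [404.3, 156.6, 22.8]
orientation: [-2.975, -0.137, -0.911]
ft_force: [-4.5, 0.8, 10.2]
width: 45.8
```

Call:
{"op": "carry_out", "data": {
  "targets": [
    [[0, 0, 0], [2, 0.2, 0.5], 40],
    [[0, 0, 0], [4, 0.3, 0.5], 40],
    [[0, 0, 0], [6, 0.5, 0.5], 40],
    [[0, 0, 0], [7, 0.6, 0.5], 40],
    [[0, 0, 0], [7, 0.6, 0.5], 40]
  ]
}}

```text
t: 18.1
ee_pos: [411.4, 157.2, 22.9]
orientation: [-2.976, -0.136, -0.909]
ft_force: [-2.1, -0.5, 4.1]
width: 45.8
```

Call:
{"op": "carry_out", "data": {
  "targets": [
    [[0, 0, 0], [1, 0.1, 0], 40],
    [[0, 0, 0], [2, 0.2, 0], 40],
    [[0, 0, 0], [2, 0.2, 0], 40]
  ]
}}

```text
t: 18.35
ee_pos: [412.9, 157.2, 22.8]
orientation: [-2.977, -0.136, -0.908]
ft_force: [-4.8, -0.6, 7.1]
width: 45.9
```

Call:
{"op": "carry_out", "data": {
  "targets": [
    [[0, 0, 0], [1, 0.1, 0], 40],
    [[0, 0, 0], [2, 0.2, 0], 40],
    [[0, 0, 0], [2, 0.2, 0], 40]
  ]
}}

```text
t: 18.6
ee_pos: [412.9, 157.1, 22.8]
orientation: [-2.978, -0.139, -0.905]
ft_force: [-15.4, 4.0, 19.1]
width: 46.0
```

```bash
python3 - <<'E'
from h import *
np.set_printoptions(precision=2,suppress=True)
save("wrist","w14");
o=monitor.get_obs();print(o["t"],o["ee_pos"],o["ft_force"],o["width"])
im=cv2.imread("pics/w14.png");cv2.imwrite("pics/c14.png",cv2.resize(im[0:120,200:400],None,fx=4,fy=4,interpolation=cv2.INTER_CUBIC))
E
```

```text
18.65 [412.96 157.14  22.77] [-15.43   3.42  17.7 ] 45.52901370807853
```

View pics/c14.png

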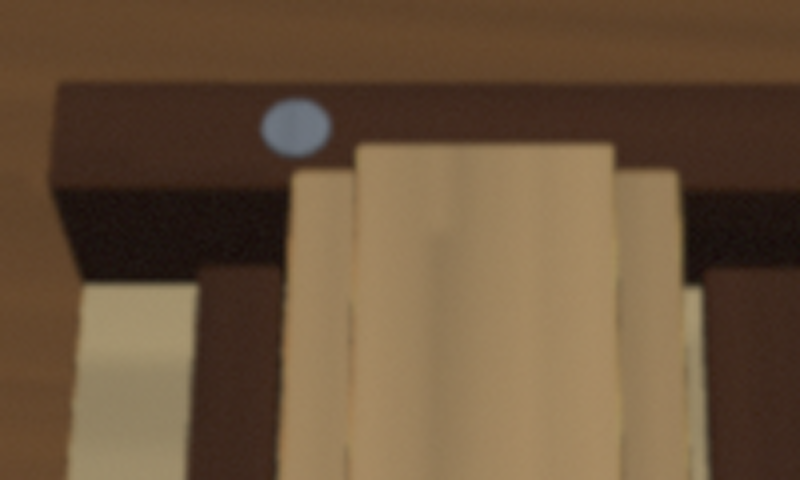

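Call:
{"op": "carry_out", "data": {
  "targets": [
    [[0, 0, 0], [-1, 0, 0.3], 40],
    [[0, 0, 0], [-1, 0, 0.3], 46],
    [[0, 0, 0], [-1, 0, 0.3], 56],
    [[0, 0, 0], [-1, 0, 0.3], 60],
    [[0, 0, 0], [-1, 0, 0.3], 60],
    [[0, 0, 0], [-1, 0, 0.3], 60]
  ]
}}

```text
t: 19.15
ee_pos: [414.7, 157.7, 23.0]
orientation: [-2.976, -0.135, -0.91]
ft_force: [0.0, 0.0, -0.4]
width: 59.5
```

Call:
{"op": "carry_out", "data": {
  "targets": [
    [[0, 0, 0], [-3, 0, 5], 60],
    [[0, 0, 0], [-10, -1, 15], 60],
    [[0, 0, 0], [-20, -2, 30], 60],
    [[0, 0, 0], [-30, -3, 45], 60],
    [[0, 0, 0], [-40, -4, 65], 60],
    [[0, 0, 0], [-40, -4, 90], 60],
    [[0, 0, 0], [-40, -4, 100], 60],
    [[0, 0, 0], [-40, -4, 100], 60]
  ]
}}

```text
t: 19.82
ee_pos: [374.9, 154.3, 125.8]
orientation: [-2.972, -0.134, -0.915]
ft_force: [0.1, 0.9, -0.3]
width: 60.2
```

```bash
python3 - <<'E'
from h import *
np.set_printoptions(precision=1,suppress=True)
o=monitor.get_obs();print(o["t"],o["ee_pos"],o["ft_force"],o["width"])
save("wrist","w15");save("top","t15");save("scene","s15")
for n in ("wrist","top","scene"):
  for q in ("spare_top_mid","rail_a_mid","short_mid"): print(n,q,[(round(x["confidence"],2),toworld(n,x["point"])) for x in place_of(q,n)])
im=cv2.imread("pics/t15.png");cv2.imwrite("pics/c15t.png",cv2.resize(im[225:385,235:415],None,fx=3.7,fy=3.7,interpolation=cv2.INTER_CUBIC))
im=cv2.imread("pics/s15.png");cv2.imwrite("pics/c15.png",cv2.resize(im[100:370,270:530],None,fx=2.2,fy=2.2,interpolation=cv2.INTER_CUBIC))
E
```

```text
19.8167 [374.9 154.3 125.8] [ 0.1  0.9 -0.3] 60.193419822489766
wrist spare_top_mid [(0.61, array([475.1,  -6.3,  25.7]))]
wrist rail_a_mid []
wrist short_mid [(0.52, array([447.7, 359.1,  -5.4]))]
top spare_top_mid [(0.91, array([836.3, 185.6,  16.6])), (0.8, array([464.3, 159.5,  29.3])), (0.54, array([473.7,  -7.9,  26.1]))]
top rail_a_mid [(0.96, array([476.6,  -2.3,  29.2])), (0.55, array([675.3, 256.3,  -0.5]))]
top short_mid [(0.76, array([ 428.5, -383.3,   19. ])), (0.6, array([475.7,  -1.1,  31. ]))]
scene spare_top_mid [(0.74, array([838.8, 188.9,  13.7])), (0.73, array([469.9, 166.9,  23.5]))]
scene rail_a_mid [(0.74, array([474.9,  -8.7,  28.8]))]
scene short_mid [(0.79, array([ 424.7, -381.6,   18.2])), (0.36, array([470.3, 164.4,  23.7]))]
```

View pics/w15.png

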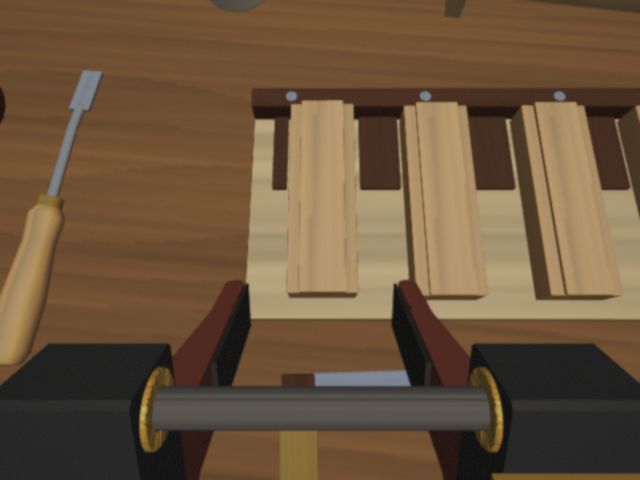

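View pics/c15t.png

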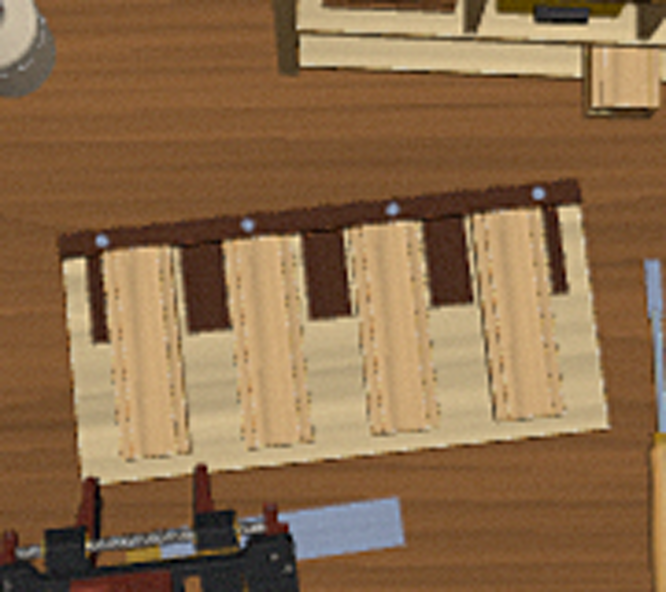

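View pics/c15.png

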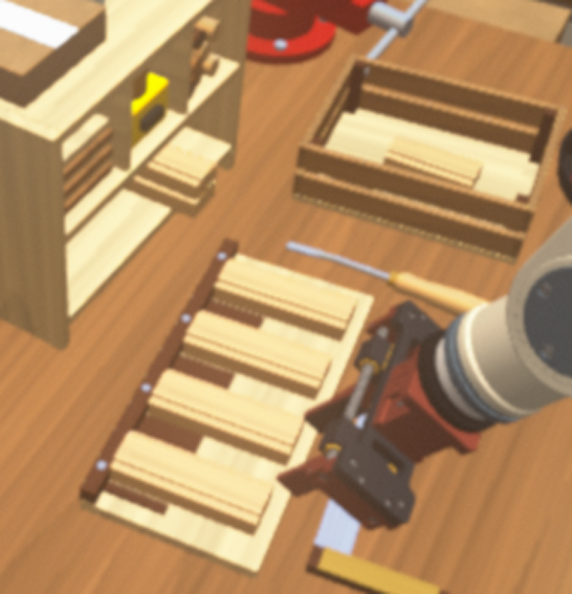

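```bash
python3 - <<'E'
from h import *
np.set_printoptions(precision=1,suppress=True)
C=np.array([477.6,35.4]);a=np.radians(5.05);ux=np.array([np.cos(a),np.sin(a)]);uy=np.array([-ux[1],ux[0]])
def bf(P): d=P[:2]-C; return np.array([d@ux,d@uy])
for uv,z,e in [((400,188),20,"9,69"),((514,188),20,"9,-15"),((294,104),37,"FL"),((353,104),37,"FR"),((288,291),37,"NL"),((357,291),37,"NR"),((411,294),37,"rail2 NL"),((486,294),37,"rail2 NR"),((405,106),37,"r2FL"),((465,106),37,"r2FR")]: print(e,bf(ray("wrist",uv,z)))
E
```

```text
9,69 [ 5.6 69.5]
9,-15 [  5.8 -13.1]
FL [ 64.1 146.4]
FR [ 64.2 103.5]
NL [-72.4 147.3]
NR [-72.3 103.8]
rail2 NL [-74.1  69.8]
rail2 NR [-74.   22.6]
r2FL [62.6 65.9]
r2FR [62.8 22.3]
```

```bash
python3 - <<'E'
from h import *
print(order.close_job())
E
```

```text
the job is handed in; nothing more can be done
None
```

The short moulding is in the offcuts crate and the former top spare is in its place on the board. I handed the job in at about 20 s; it reports no verdict.

- **Short moulding:** I took it from place 3 and set it on the crate floor near the middle before letting go. The last images put its centre at about (427, -382) mm, roughly 19 mm above the bench.
- **Spare:** I turned the hand half round because the last joint had reached its limit. I gripped the spare's near end at a 34° lean, lifted it about 5 mm and drew it straight out. I laid it in place 3 and pushed it along until it stopped moving, with about 15 N on the wrist.
- **Placement:** The last wrist picture shows it face up and straight. It is within about 1–2 mm of the centre of the place and level with the other three at the batten.
- **Everything else:** I saw no shift in the lower spares or the three good mouldings. I did not touch the gouges, mallet or glue, and the hand ended clear of everything.

**Disagreements:** the last wrist picture reads about 3 mm low in x everywhere, even on the fixed blocks, so I judged the end position against those blocks and the neighbouring mouldings. The scene and top cameras differed by up to 7 mm on the spare's centre, which is about the detectors' own error.

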